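Load and start the mould curing cabinet

ROBOT

A 6-joint arm with a two-finger parallel gripper is mounted at the origin on the work surface. World frame = base frame: x ahead of the robot, y to its left, z up, the work surface at z = 0. Lengths are in m, angles in rad, forces in N, time in s.
With the tool pointing down it reaches from about 0.25 to 0.725 m from the base axis. Payload 4 kg.
Tool frame: the origin (TCP) lies on the centre line of the jaws, within the pads' length; the fingertips stand 22 mm ahead of it and the grasp point (between the pads) lies 3 mm ahead of it (bot.tip_reach is the distance from the TCP to the fingertips, in m); z points along the fingers, y is the line along which they close (so a half turn about z gives the same grasp; the last joint's range is limited). The gripper opens to 85 mm and grips with 20 to 120 N. Pads are 22 mm wide; open, the fingers measure 114 mm over their backs; the gripper's body (76 mm by 85 mm) begins 54 mm behind the grasp point. The pads swing forward as they close: fully open they stand 13 mm farther back than shut.
Start: joints at [1.334, 0.241, 0.005, 1.335, 0, 1.571], TCP at [0.117, 0.486, 0.253] pointing down, gripper open.
Joint ranges: [-2.72, 2.72], [-1.05, 1.87], [-1.09, 1.28], [-1.99, 2.15], [-1.42, 1.44], [-3.14, 3.14]. Speed limits (rad/s): [2.79, 2.79, 3.14, 3.14, 3.14, 3.14].

INTERFACE

Orientations are given as a unit quaternion [x, y, z, w].
In Python, from workcell import bot gives the robot as it stands. The module is installed in compiled form; this text tells all that it offers.
- The arm moves only by the tool apply_moves, never from a script. Its argument "commands" is a list of rows, each a list of 4 numbers: the shift along the tool's x, y, z scaled (see below), then the turn about the tool's z scaled (see below). In form: [[tx, ty, tz, roll], ...]. A call has exactly 5 rows; each row shifts and turns the commanded pose from where the row before left it, along the tool's axes as they then stand; what a row does not reach is not made up. The controller multiplies each number of a shift by 20 mm and each number of a turn by 60 degrees. A row lasts 1/12 s, in which the tool goes at most 41.7 mm and 7.16 degrees, less where a joint would pass 70% of its speed; a pose out of reach is approached as far as the arm can. A call with a number of a shift or a turn outside -1 to 1 is refused whole. A call with a gripper value outside its range is refused whole. "claw" is the closure, from 0 (fully open) to 1 (shut), set as the call begins (left out, the last holds). The fingers move at their own pace and stop on an object; the grip force is fixed at half the most. Time passes only in rows, so rows that do not move let the fingers close, or fill a call up. It gives the time, the measured TCP pose, the force, the opening and the grip force at its end, in the units of the state.
- bot.get_obs(): the state, without advancing time (a new reading comes with each control period).
- bot.camera(name): name is "scene" or "top"; returns a dict with "image" (400x640x3 uint8, blue, green, red), "camera_matrix" (3x3 intrinsics, pixels), "k1" (the pictures are not rectified: a ray, as slopes to the right and down, at radius r is drawn at 1 + k1 r^2 times it, then the intrinsics apply), "R" (3x3) and "t" (3): a world point X has camera coordinates R X + t. Camera axes: x right, y down, z forward; pixel columns grow to the right and rows downward; lengths in m; the calibration is good to about 2 mm. A picture is of the moment at which its call begins. There is no depth.
- bot.job_done(): hands the job in; it is judged then, once.
The state is a dict: "clock": time; "joint_pos": joint angles; "joint_vel": joint speeds; "tau": joint torques, N m; "eef_pos": TCP position; "tool_rot": TCP orientation; "ft_force": force on the tool from outside, world axes, zero at the start; "ft_torque": the same for the moment, N m; "grip_width": finger opening in m; "grasp_force": force on a finger pad.
Only numpy, scipy, OpenCV 4.12 (cv2) and the standard library are available. Lean on these libraries where they do the work, as an engineer would, in place of code of your own. Each camera call takes 0.05 s, during which the arm holds its last target. There are 200 camera calls.

TASK

Pull the cabinet's tray out to its stop and lay every mould frame from the bench flat on the tray's floor, none stacked or leaning. Push the tray fully home, turn the lock collar on the cabinet's top clockwise to its locked mark, and only then swing the sprung start lever to its stop and let it spring back. Leave the other tools on the bench where they are.

Things in the scene. Friction and masses are not known exactly. Their poses are not given: they have to be found in the camera images.
- cabinet: grey curing cabinet, fixed, 300 wide (y) x 190 deep (x) x 115 mm high, with one pull-out tray, and a lock collar and a start lever side by side on its top. Origin: foot of the middle of its front face (the face behind the tray's front panel); x points into the cabinet, y to its left seen from the robot, z up. The tray pulls out along its -x
- tray (a joint): travel of the tray: 0 = fully home, 0.125 m = pulled out to its stop; slides with about 4 N of friction plus 20 N per m/s, no spring
- tray_handle (a point): middle of the tray's bar handle: a round dark bar along the cabinet's y, about 10 mm thick and 120 mm long, its middle 35 mm in front of the tray's 12 mm aluminium front panel (panel top 20 mm above the bar) and 88 mm above the bench; axes as the cabinet's
- tray_in (a point): centre of the tray's inner floor, 22 mm above the bench; axes as the cabinet's; moves with the tray. Inside: 115 (x) by 260 mm (y); side and rear walls 20 mm high, 5 thick; the front panel stands 86 mm above the floor. Holds four frames side by side, long side along x, 64 mm apart. With the tray at its stop all of this floor lies in front of the cabinet
- collar_grip (a point): on the upright axis of the lock collar, a captive aluminium ring 54 mm across, 24 mm high, turning on a black 100 mm square base on one half of the cabinet's top. The point is 12 mm below the ring's top, 14 mm above the base; a steel stud inside rises 8 mm above the ring. A pointer lug, 9 mm wide, stands out of the rim to 40 mm from the axis, at heights 12 mm below to 2 mm above the point
- collar (a joint): angle of the collar: grows clockwise seen from above; 0 = fully unlocked, 1.3 rad = locked: a stop, where the lug stands over the white line on the base. Stiff enough (0.12 N m) to stay where it is left. At 0 the lug points 0.65 rad to the right of the cabinet's -x direction (seen from the robot), at 1.3 the same to the left
- lever_pivot (a point): on the upright axis of the start lever, at the same height as the point lever_knob; fixed; axes as the cabinet's. The lever stands on the other half of the cabinet's top from the collar
- lever_knob (a point): the upright round black knob on the lever's end, 14 mm thick, 50 mm from the pivot's axis; the point is on its axis, 11 mm below its top and 15 mm above the top of the flat steel arm (12 mm wide, 6 mm thick)
- lever (a joint): swing of the start lever: 0 = at rest, 1.0 rad = at its stop; grows clockwise seen from above: at rest the knob lies 0.5 rad to the right (seen from the robot) of the cabinet's -x direction from the pivot, at the stop 0.5 rad to the left. A spring returns it to 0 when released; it takes about 1.5 N at the knob to start and 4.5 N at the stop
- frame_a: mould frame: an aluminium plate 80 x 50 x 18 mm (x, y, z) with a dark steel grip bar standing along the middle of its top, 60 long (x) x 14 wide (y) x 24 mm high, whole height 42 mm, about 0.25 kg. Origin: centre of the underside; z up through the bar. All frames are alike; it may be absent
- frame_b: mould frame: an aluminium plate 80 x 50 x 18 mm (x, y, z) with a dark steel grip bar standing along the middle of its top, 60 long (x) x 14 wide (y) x 24 mm high, whole height 42 mm, about 0.25 kg. Origin: centre of the underside; z up through the bar. All frames are alike; it may be absent
- frame_c: mould frame: an aluminium plate 80 x 50 x 18 mm (x, y, z) with a dark steel grip bar standing along the middle of its top, 60 long (x) x 14 wide (y) x 24 mm high, whole height 42 mm, about 0.25 kg. Origin: centre of the underside; z up through the bar. All frames are alike; it may be absent
- frame_d: mould frame: an aluminium plate 80 x 50 x 18 mm (x, y, z) with a dark steel grip bar standing along the middle of its top, 60 long (x) x 14 wide (y) x 24 mm high, whole height 42 mm, about 0.25 kg. Origin: centre of the underside; z up through the bar. All frames are alike; it may be absent
- jar: bystander: glass jar with steel cap, 64 mm across, 85 mm high; origin at the underside
- file_block: bystander: wooden block 60 x 120 x 45 mm with needle files standing in it to 170 mm height; origin at the underside
- case: bystander: black case 200 x 50 x 35 mm; origin at the underside
- caliper: bystander: steel dial caliper lying flat, 190 mm long; origin at the middle of the beam
Mind the look-alikes: they are no part of the job. What is shaped like the frame_d but blue is not meant. Leave any yellow look-alike of the frame_a alone.

How it is judged:
By the outcome, as a careful person would: the job done as asked, in the order asked, and still so for the second after the job is handed in, with the robot touching nothing.
Of frame_a, frame_b, frame_c, frame_d only 2 to 4 are there at a start; the rules pass over those that are not, and their reading is None.
At some moment in a run one of frame_a, frame_b, frame_c, frame_d may be knocked a few centimetres aside while the robot is not near it.
Once in a run the grip may slacken for a moment while it holds something.
It also fails if it takes over 210 s, if anything falls off the work surface, if the arm or the gripper's body presses on something with over 40 N, if the wrist force passes 120 N, or if a joint passes its speed limit or range.

## Working session

There is one attempt and no reset: what is moved stays moved. The work goes in short steps, Python scripts to look and compute and a tool call to move; the robot and the scene stay as the last step left them, time stands still between calls to the robot, and variables do not carry over. Pictures are saved under pics/ and viewed, at most 14 in all, crops included, and the job is handed in when it is done.

Besides the shell and the picture viewer there is one more tool, called as a command line: name --pt "numbers of a row" for each row, then --argument value for the rest. apply_moves: Moves the arm, as the interface text tells. Shifts and turns lie within -1 to 1; 1 stands for 20 mm of shift or 60 degrees of turn. Its arguments: {"type":"object","properties":{"commands":{"type":"array","items":{"type":"array","items":{"type":"number","minimum":-1,"maximum":1}}},"claw":{"type":"number"}},"required":["commands"]}

```bash
mkdir -p pics; ls; cat > h.py <<'E'
from workcell import bot
import numpy as np, cv2, json
np.set_printoptions(precision=4,suppress=True)
def snap(name,fn):
    c=bot.camera(name); cv2.imwrite('pics/'+fn,c['image']); return c
E
python3 - <<'E'
from h import *
for n in('scene','top'):
    c=snap(n,n+'0.png'); print(n,c['camera_matrix'],c['k1'],c['R'],c['t'])
print(bot.get_obs(), bot.tip_reach)
E
```

```text
pics
scene [[436.7823   0.     320.0866]
 [  0.     436.7823 200.4962]
 [  0.       0.       1.    ]] -0.06057402105569215 [[-0.2847  0.9586  0.0016]
 [ 0.563   0.1686 -0.8091]
 [-0.7759 -0.2295 -0.5877]] [ 0.1227 -0.1834  2.0249]
top [[475.1413   0.     316.9562]
 [  0.     475.1413 203.1396]
 [  0.       0.       1.    ]] -0.11706834570606406 [[ 0.0158 -0.9997 -0.0202]
 [-0.9928 -0.0133 -0.1194]
 [ 0.1191  0.022  -0.9926]] [0.0293 0.5009 1.4885]
{'clock': 0.1, 'joint_pos': array([ 1.334 ,  0.2413,  0.0038,  1.3352, -0.    ,  1.5708]), 'joint_vel': array([-0.0002, -0.0022,  0.0036, -0.0015,  0.0003,  0.0005]), 'tau': array([  0.    , -37.3138,  25.301 ,   0.0109,   0.    ,  -0.    ]), 'eef_pos': array([0.1172, 0.4855, 0.2525]), 'tool_rot': array([ 0.1181,  0.993 , -0.0009, -0.0001]), 'ft_force': array([ 0.9418, -0.2275,  0.6792]), 'ft_torque': array([ 0.0013,  0.0276, -0.0191]), 'grasp_force': 0.0, 'grip_width': 0.08546471197207782} 0.022
```

View pics/scene0.png

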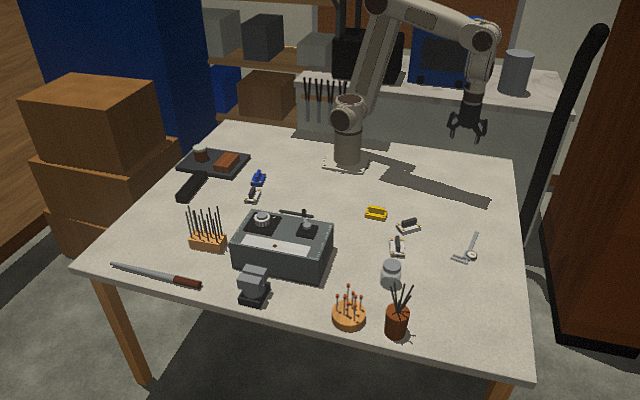

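View pics/top0.png

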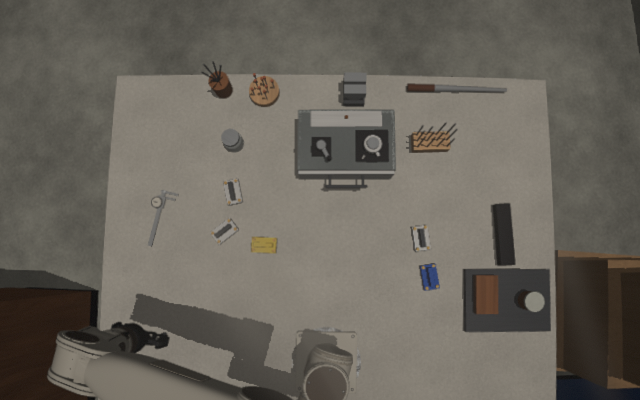

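The top view shows three bare-aluminium frames with dark bars at (233,191), (225,231) and (420,238); in the scene view they are at (397,247), (408,226) and (253,195). The look-alikes to avoid are yellow at (264,245) and blue at (430,276). The cabinet is at (346,140), with the lever at (321,147), the collar at (373,144) and the handle at (345,186).

```bash
python3 - <<'E'
from h import *
t=cv2.imread('pics/top0.png'); s=cv2.imread('pics/scene0.png')
def cr(im,x,y,w,h,k):
    o=cv2.resize(im[y:y+h,x:x+w],None,fx=k,fy=k,interpolation=cv2.INTER_CUBIC)
    for i in range(0,w,10): cv2.putText(o,str(x+i),(i*k,8),0,.3,(0,255,255)); cv2.line(o,(i*k,10),(i*k,14),(0,255,255))
    for j in range(0,h,10): cv2.putText(o,str(y+j),(0,j*k+4),0,.3,(0,255,255)); cv2.line(o,(20,j*k),(24,j*k),(0,255,255))
    return o
cv2.imwrite('pics/c1.png',np.hstack([cr(t,290,100,112,100,7)]))
cv2.imwrite('pics/c2.png',cr(s,225,200,114,85,7))
a=np.hstack([cr(t,208,172,70,85,5),cr(t,400,212,55,85,5)])
b=np.hstack([cr(s,360,200,65,60,5),cr(s,240,165,60,60,5)])
w=a.shape[1]; b=b[:,:w]; b=np.pad(b,((0,0),(0,w-b.shape[1]),(0,0)))
cv2.imwrite('pics/c3.png',np.vstack([a,b])[:600] if 0 else np.vstack([a[:],b])[:725]); print(a.shape,b.shape)
cv2.imwrite('pics/c3a.png',a);
E
```

```text
(425, 625, 3) (300, 625, 3)
```

View pics/c1.png

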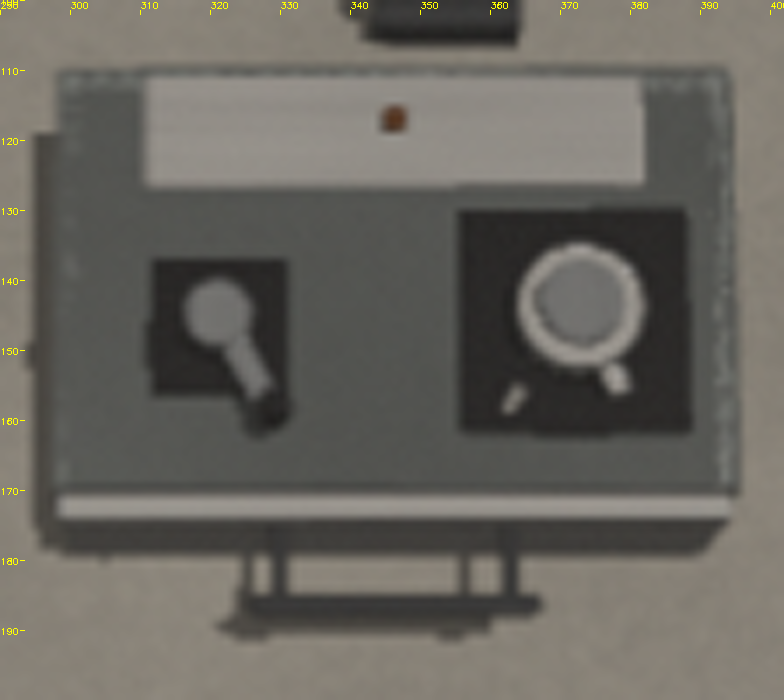

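View pics/c2.png

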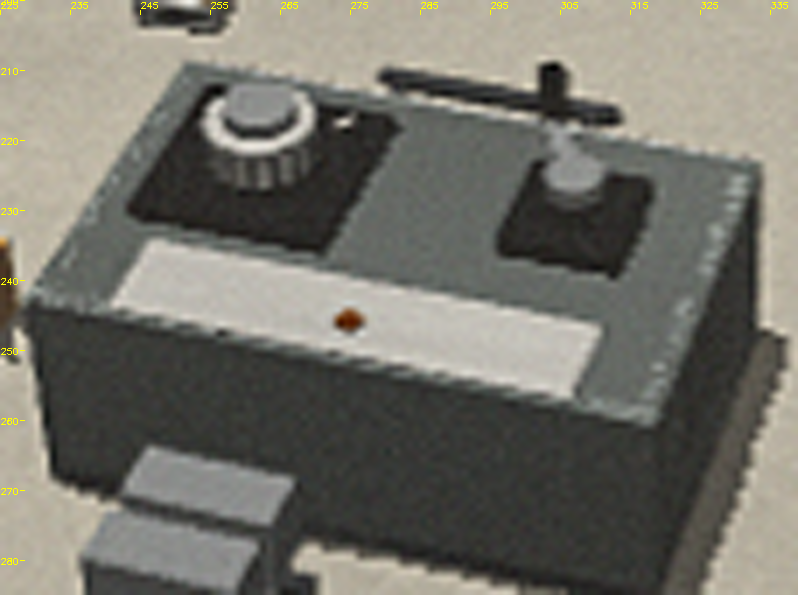

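View pics/c3a.png

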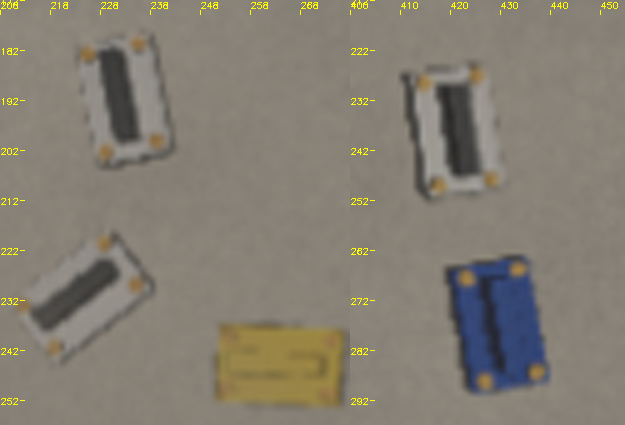

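The close crops confirm the three bare-aluminium frames: four screws each, and the bar lies along the long side. The yellow and blue ones are the look-alikes. The collar's lug is at (378,154) and the lever knob at (328,158), so both start at their zero ends. Next I triangulate.

```bash
cat >> h.py <<'E'
CAM={'scene':dict(K=(436.7823,320.0866,200.4962),k1=-0.06057402105569215),'top':dict(K=(475.1413,316.9562,203.1396),k1=-0.11706834570606406)}
def load():
    for n in CAM:
        c=json.load(open('cal.json'))[n]; CAM[n]['R']=np.array(c['R']);CAM[n]['t']=np.array(c['t'])
def proj(n,X):
    C=CAM[n]; X=np.atleast_2d(X); c=X@C['R'].T+C['t']; s=c[:,:2]/c[:,2:]
    s=s*(1+C['k1']*(s**2).sum(1,keepdims=True)); f,cx,cy=C['K']; return s*f+[cx,cy]
def ray(n,uv):
    C=CAM[n]; f,cx,cy=C['K']; p=(np.atleast_2d(uv)-[cx,cy])/f; s=p.copy()
    for _ in range(20): s=p/(1+C['k1']*(s**2).sum(1,keepdims=True))
    d=np.c_[s,np.ones(len(s))]@C['R']; return -C['R'].T@C['t'],d
def onz(n,uv,z):
    o,d=ray(n,uv); return o+d*((z-o[2])/d[:,2:])
def tri(uvs,uvt):
    A=[];b=[]
    for n,u in(('scene',uvs),('top',uvt)):
        o,d=ray(n,u); d=d[0]/np.linalg.norm(d); P=np.eye(3)-np.outer(d,d); A.append(P);b.append(P@o)
    return np.linalg.lstsq(np.vstack(A),np.hstack(b),rcond=None)[0]
def px(u,v,k,x0,y0): return np.array([x0+(u+.5)/k-.5,y0+(v+.5)/k-.5])
E
python3 - <<'E'
from h import *
cal={}
for n in CAM:
    c=bot.camera(n); cal[n]=dict(R=c['R'].tolist(),t=c['t'].tolist())
json.dump(cal,open('cal.json','w'))
load()
T=lambda u,v:px(u,v,7,290,100); S=lambda u,v:px(u,v,7,225,200)
P={}
for k,s,t in [('F-',(188,63),(738,493)),('F+',(760,163),(55,493)),('B+',(648,420),(57,67)),('B-',(27,297),(733,67)),
 ('h+',(615,115),(240,606)),('h-',(385,75),(540,606)),('collar top',(259,112),(581,304)),('lev boss',(574,172),(219,312)),('knob top',(553,68),(266,412)),('redmark',(348,321),(394,119))]:
    P[k]=tri(S(*s),T(*t)); print(k,P[k], proj('top',P[k])[0]-T(*t))
q=np.array([P[k] for k in('F-','F+','B+','B-')]); print(q.mean(0),np.linalg.norm(q[0]-q[1]),np.linalg.norm(q[1]-q[2]))
d=q[1]+q[2]-q[0]-q[3]; print('yaw',np.degrees(np.arctan2(-d[0],d[1])))
A=lambda u,v:px(u,v,5,208,172); B=lambda u,v:px(u-350,v,5,400,212)
F={'a':[A(88,55),A(138,43),A(156,140),A(105,152)],'b':[A(105,243),A(135,285),A(55,347),A(22,306)],'c':[B(424,82),B(476,74),B(490,180),B(438,185)]}
s=cv2.imread('pics/scene0.png').max(2); t=cv2.imread('pics/top0.png').max(2)
for k,f in F.items():
    w=onz('top',np.array(f),.019); c=w.mean(0); L=(w[0]+w[1]-w[2]-w[3])/2
    print(k,c,np.degrees(np.arctan2(L[1],L[0])),np.linalg.norm(L))
    for n,im in(('scene',s),('top',t)):
        p=proj(n,[*c[:2],.03])[0]; x,y=np.round(p).astype(int); sub=im[y-8:y+9,x-8:x+9]; m=sub<90
        N,lab,st,ce=cv2.connectedComponentsWithStats(m.astype(np.uint8)); i=1+np.argmax(st[1:,4]); F[k+n]=ce[i]+[x-8,y-8]; print(n,p,F[k+n],st[i,4])
    print('tri',tri(F[k+'scene'],F[k+'top']))
E
```

```text
F- [ 0.5964 -0.2032  0.1105] [ 0.4264 -0.1525]
F+ [0.5921 0.095  0.1116] [ 0.3692 -0.0911]
B+ [0.7836 0.0972 0.117 ] [ 0.6041 -0.163 ]
B- [ 0.7872 -0.2005  0.1154] [-0.0719  0.0289]
h+ [0.5478 0.0107 0.0888] [ 1.3446 -0.3739]
h- [ 0.5486 -0.1176  0.0869] [ 0.0441 -0.014 ]
collar top [ 0.6698 -0.1306  0.1503] [ 0.355  -0.1248]
lev boss [0.6652 0.0244 0.1464] [ 0.2616 -0.0747]
knob top [0.6178 0.0014 0.1674] [ 1.0372 -0.3025]
redmark [ 0.7612 -0.0516  0.1168] [ 0.4116 -0.1381]
[ 0.6898 -0.0529  0.1136] 0.29817631767390523 0.1915935110706935
yaw 0.7529276715577617
a [0.5377 0.3142 0.019 ] 12.384366721961314 0.0651625050094623
scene [397.8515 242.9842] [397.25   243.6875] 64
top [231.2677 190.5803] [231.3256 191.0116] 86
tri [0.537  0.3136 0.0261]Traceback (most recent call last):
  File "<stdin>", line 17, in <module>
RuntimeError: dictionary changed size during iteration
```

```bash
cat >> h.py <<'E'
def head():
    o=bot.get_obs(); q=o['tool_rot']; n=q[:2]/np.linalg.norm(q[:2]); y=2*n[1]*n-[0,1]; return o,np.degrees(np.arctan2(y[1],y[0]))
def go(x,y,z,phi=None):
    """shifts in units of 20 mm in current tool axes; and after the turn to phi"""
    o,h=head(); d=np.array([x,y,z])-o['eef_pos']
    f=lambda a:np.array([d[1]*np.cos(a)-d[0]*np.sin(a),d[0]*np.cos(a)+d[1]*np.sin(a),-d[2]])/.02
    print('t',round(o['clock'],1),'pos',o['eef_pos'],'phi',round(h,2),'j',o['joint_pos'],'F',o['ft_force'],'w',round(o['grip_width'],4),'g',o['grasp_force'])
    print('units now',f(np.radians(h)))
    if phi is not None:
        r=(h-phi+90)%180-90; print('roll units',r/60,'then',f(np.radians(h-r)))
E
python3 - <<'E'
from h import *
load()
A=lambda u,v:px(u,v,5,208,172); B=lambda u,v:px(u-350,v,5,400,212)
F={'a':[A(88,55),A(138,43),A(156,140),A(105,152)],'b':[A(105,243),A(135,285),A(55,347),A(22,306)],'c':[B(424,82),B(476,74),B(490,180),B(438,185)]}
s=cv2.imread('pics/scene0.png').max(2); t=cv2.imread('pics/top0.png').max(2)
for k,f in F.items():
    w=onz('top',np.array(f),.019); c=w.mean(0); L=(w[0]+w[1]-w[2]-w[3])/2
    print(k,c,np.degrees(np.arctan2(L[1],L[0])),np.linalg.norm(L))
    G=[]
    for n,im in(('scene',s),('top',t)):
        p=proj(n,[*c[:2],.03])[0]; x,y=np.round(p).astype(int); sub=im[y-8:y+9,x-8:x+9]; m=sub<90
        N,lab,st,ce=cv2.connectedComponentsWithStats(m.astype(np.uint8)); i=1+np.argmax(st[1:,4]); G.append(ce[i]+[x-8,y-8])
    print('tri bar',tri(*G))
go(.548,-.0535,.2,.8)
E
```

```text
a [0.5377 0.3142 0.019 ] 12.384366721961314 0.0651625050094623
tri bar [0.537  0.3136 0.0261]
b [0.4084 0.3373 0.019 ] -51.45697725098642 0.06625707530604864
tri bar [0.4091 0.3367 0.0277]
c [ 0.3952 -0.2977  0.019 ] 7.325382715268917 0.06729713393179065
tri bar [ 0.3962 -0.2936  0.0395]
t 0.2 pos [0.1172 0.4857 0.2527] phi 76.43 j [ 1.334   0.2412  0.0042  1.3352 -0.      1.5708] F [-0.1782  0.0494 -0.761 ] w 0.0855 g 0.0
units now [-27.2627 -21.1549   2.6369]
roll units 1.260546505514977 then [-27.2581  21.1608   2.6369]
```

apply_moves --pt "0 0 0 0.084" --pt "0 0 0 0.084" --pt "0 0 0 0.084" --pt "0 0 0 0.084" --pt "0 0 0 0.084" --claw 0.76

```text
clock: 0.62
eef_pos: [0.1172, 0.4859, 0.253]
tool_rot: [0.334, 0.943, -0.0, 0.0]
ft_force: [-0.4, 1.0, -0.0]
grip_width: 0.0253
grasp_force: 0.0
```

apply_moves --pt "0 0 0 0.084" --pt "0 0 0 0.084" --pt "0 0 0 0.084" --pt "0 0 0 0.084" --pt "0 0 0 0.084"

```text
clock: 1.03
eef_pos: [0.1172, 0.4859, 0.253]
tool_rot: [0.532, 0.847, -0.0, 0.0]
ft_force: [0.2, 0.1, 0.3]
grip_width: 0.0207
grasp_force: 0.0
```

apply_moves --pt "0 0 0 0.084" --pt "0 0 0 0.084" --pt "0 0 0 0.084" --pt "0 0 0 0.084" --pt "0 0 0 0.084"

```text
clock: 1.45
eef_pos: [0.1172, 0.4859, 0.253]
tool_rot: [0.703, 0.711, -0.0, 0.0]
ft_force: [-0.2, -0.3, 0.2]
grip_width: 0.0204
grasp_force: 0.0
```

apply_moves --pt "-0.9 0.705 0.05 0" --pt "-0.9 0.705 0.05 0" --pt "-0.9 0.705 0.05 0" --pt "-0.9 0.705 0.05 0" --pt "-0.9 0.705 0.05 0"

```text
clock: 1.87
eef_pos: [0.1895, 0.3961, 0.2481]
tool_rot: [0.702, 0.712, -0.0, 0.0]
ft_force: [0.0, -0.1, 1.7]
grip_width: 0.0203
grasp_force: 0.0
```

apply_moves --pt "-0.9 0.705 0.05 0" --pt "-0.9 0.705 0.05 0" --pt "-0.9 0.705 0.05 0" --pt "-0.9 0.705 0.05 0" --pt "-0.9 0.705 0.05 0"

```text
clock: 2.28
eef_pos: [0.2613, 0.3071, 0.2432]
tool_rot: [0.702, 0.712, -0.0, 0.0]
ft_force: [0.3, -0.3, 0.7]
grip_width: 0.0208
grasp_force: 0.0
```

apply_moves --pt "-0.9 0.705 0.05 0" --pt "-0.9 0.705 0.05 0" --pt "-0.9 0.705 0.05 0" --pt "-0.9 0.705 0.05 0" --pt "-0.9 0.705 0.05 0"

```text
clock: 2.7
eef_pos: [0.3331, 0.2181, 0.2382]
tool_rot: [0.702, 0.712, -0.0, -0.0]
ft_force: [0.6, 0.5, -1.1]
grip_width: 0.0204
grasp_force: 0.0
```

apply_moves --pt "-0.9 0.705 0.05 0" --pt "-0.9 0.705 0.05 0" --pt "-0.9 0.705 0.05 0" --pt "-0.9 0.705 0.05 0" --pt "-0.9 0.705 0.05 0"

```text
clock: 3.12
eef_pos: [0.405, 0.1291, 0.2332]
tool_rot: [0.702, 0.712, -0.0, -0.0]
ft_force: [0.9, 0.1, -0.2]
grip_width: 0.0203
grasp_force: 0.0
```

apply_moves --pt "-0.9 0.705 0.05 0" --pt "-0.9 0.705 0.05 0" --pt "-0.9 0.705 0.05 0" --pt "-0.9 0.705 0.05 0" --pt "-0.9 0.705 0.05 0"

```text
clock: 3.53
eef_pos: [0.4767, 0.0402, 0.2281]
tool_rot: [0.702, 0.712, -0.0, -0.0]
ft_force: [0.2, -0.6, 0.6]
grip_width: 0.0208
grasp_force: 0.0
```

apply_moves --pt "-0.9 0.705 0.05 0" --pt "-0.9 0.705 0.05 0" --pt "-0.9 0.705 0.05 0" --pt "-0.9 0.705 0.05 0" --pt "-0.9 0.705 0.05 0"

```text
clock: 3.95
eef_pos: [0.5485, -0.0487, 0.2229]
tool_rot: [0.702, 0.712, -0.0, -0.0]
ft_force: [0.7, 0.4, -0.4]
grip_width: 0.0206
grasp_force: 0.0
```

```bash
python3 -c "
from h import *
go(.548,-.0535,.091,.8)
t=snap('top','top1.png');s=snap('scene','scene1.png')
r=lambda p,x,y,w,h,k:cv2.resize(p['image'][y:y+h,x:x+w],None,fx=k,fy=k,interpolation=cv2.INTER_CUBIC)
cv2.imwrite('pics/m1.png',np.hstack([r(t,285,130,110,100,4),r(s,230,150,80,100,4)]))"
```

```text
t 4.0 pos [ 0.5485 -0.0487  0.2229] phi 0.83 j [-0.0886  0.3556  0.0839  1.2998  0.      1.4678] F [ 0.6635  0.3513 -0.3753] w 0.0206 g 0.0
units now [-0.2383 -0.0291  6.5966]
roll units 0.0004255001574586951 then [-0.2383 -0.029   6.5966]
```

apply_moves --pt "-0.05 0 0.7 0" --pt "-0.05 0 0.7 0" --pt "-0.05 0 0.7 0" --pt "-0.05 0 0.7 0" --pt "-0.04 0 0.6 0" --claw 0.73

```text
clock: 4.47
eef_pos: [0.5473, -0.052, 0.1542]
tool_rot: [0.702, 0.712, -0.0, -0.001]
ft_force: [0.4, 0.5, -0.4]
grip_width: 0.0232
grasp_force: 0.0
```

apply_moves --pt "0 0 0.64 0" --pt "0 0 0.64 0" --pt "0 0 0.64 0" --pt "0 0 0.64 0" --pt "0 0 0.64 0"

```text
clock: 4.88
eef_pos: [0.5475, -0.0519, 0.0907]
tool_rot: [0.702, 0.712, -0.0, -0.0]
ft_force: [0.5, 0.7, 0.9]
grip_width: 0.0234
grasp_force: 0.0
```

apply_moves --pt "0 0 0 0" --pt "0 0 0 0" --pt "0 0 0 0" --pt "0 0 0 0" --pt "0 0 0 0" --claw 1

```text
clock: 5.3
eef_pos: [0.5467, -0.0518, 0.0894]
tool_rot: [0.702, 0.712, -0.001, -0.002]
ft_force: [4.6, 1.4, -22.9]
grip_width: 0.0087
grasp_force: 58.0
```

apply_moves --pt "0 -0.4 -0.03 0" --pt "0 -0.4 -0.03 0" --pt "0 -0.4 0 0" --pt "0 -0.4 0 0" --pt "0 -0.4 0 0"

```text
clock: 5.72
eef_pos: [0.5057, -0.0524, 0.0894]
tool_rot: [0.702, 0.712, -0.001, -0.003]
ft_force: [6.2, 1.9, -32.2]
grip_width: 0.0091
grasp_force: 58.7
```

apply_moves --pt "0 -0.4 0 0" --pt "0 -0.4 0 0" --pt "0 -0.4 0 0" --pt "0 -0.4 0 0" --pt "0 -0.4 0 0"

```text
clock: 6.13
eef_pos: [0.4653, -0.0529, 0.0895]
tool_rot: [0.702, 0.712, -0.001, -0.003]
ft_force: [6.0, 3.1, -36.3]
grip_width: 0.0089
grasp_force: 58.4
```

apply_moves --pt "0 -0.4 0 0" --pt "0 -0.4 0 0" --pt "0 -0.4 0 0" --pt "0 -0.4 0 0" --pt "0 -0.4 0 0"

```text
clock: 6.55
eef_pos: [0.4249, -0.0535, 0.0895]
tool_rot: [0.702, 0.712, -0.002, -0.003]
ft_force: [5.9, 1.8, -38.9]
grip_width: 0.0088
grasp_force: 58.1
```

apply_moves --pt "0 -0.15 0 0" --pt "0 -0.1 0 0" --pt "0 -0.05 0 0" --pt "0 0 0 0" --pt "0 0 0 0"

```text
clock: 6.97
eef_pos: [0.4245, -0.0536, 0.091]
tool_rot: [0.702, 0.712, 0.002, 0.001]
ft_force: [16.0, 2.4, -43.0]
grip_width: 0.0088
grasp_force: 58.0
```

apply_moves --pt "0 0.15 0 0" --pt "0 0 0 0" --pt "0 0 0 0" --pt "0 0 0 0" --pt "0 0 0 0" --claw 0.73

```text
clock: 7.38
eef_pos: [0.4258, -0.0546, 0.094]
tool_rot: [0.702, 0.712, 0.001, 0.001]
ft_force: [0.8, -0.0, -0.1]
grip_width: 0.0232
grasp_force: 0.0
```

apply_moves --pt "0 0 -1 0" --pt "0 0 -1 0" --pt "0 0 -1 0" --pt "0 0 -1 0" --pt "0 0 -1 0"

```text
clock: 7.8
eef_pos: [0.4249, -0.0545, 0.1942]
tool_rot: [0.702, 0.712, 0.0, 0.0]
ft_force: [-0.8, -0.2, 0.8]
grip_width: 0.0233
grasp_force: 0.0
```

```bash
python3 -c "
from h import *
load()
go(.4084,.3373,.2,38.5)
go(.537,.314,.2,102.4)
go(.3955,-.297,.2,97.3)
t=snap('top','top2.png');s=snap('scene','scene2.png')
r=lambda p,x,y,w,h,k:cv2.resize(p['image'][y:y+h,x:x+w],None,fx=k,fy=k,interpolation=cv2.INTER_CUBIC)
cv2.imwrite('pics/m2.png',r(t,210,130,230,170,3.47))"
```

```text
t 7.8 pos [ 0.4249 -0.0545  0.1942] phi 0.82 j [-0.1273  0.137  -0.283   1.1498 -0.0002  1.4292] F [-0.7873 -0.1974  0.8161] w 0.0233 g 0.0
units now [19.5982 -0.5465 -0.2896]
roll units -0.6280198559744089 then [15.8446 11.5472 -0.2896]
t 7.8 pos [ 0.4249 -0.0545  0.1942] phi 0.82 j [-0.1273  0.137  -0.283   1.1498 -0.0002  1.4292] F [-0.7873 -0.1974  0.8161] w 0.0233 g 0.0
units now [18.3415  5.8661 -0.2896]
roll units 1.306980144025591 then [  9.4289 -16.7904  -0.2896]
t 7.8 pos [ 0.4249 -0.0545  0.1942] phi 0.82 j [-0.1273  0.137  -0.283   1.1498 -0.0002  1.4292] F [-0.7873 -0.1974  0.8161] w 0.0233 g 0.0
units now [-12.1043  -1.6447  -0.2896]
roll units 1.3919801440255914 then [-3.0005 11.8413 -0.2896]
```

View pics/m2.png

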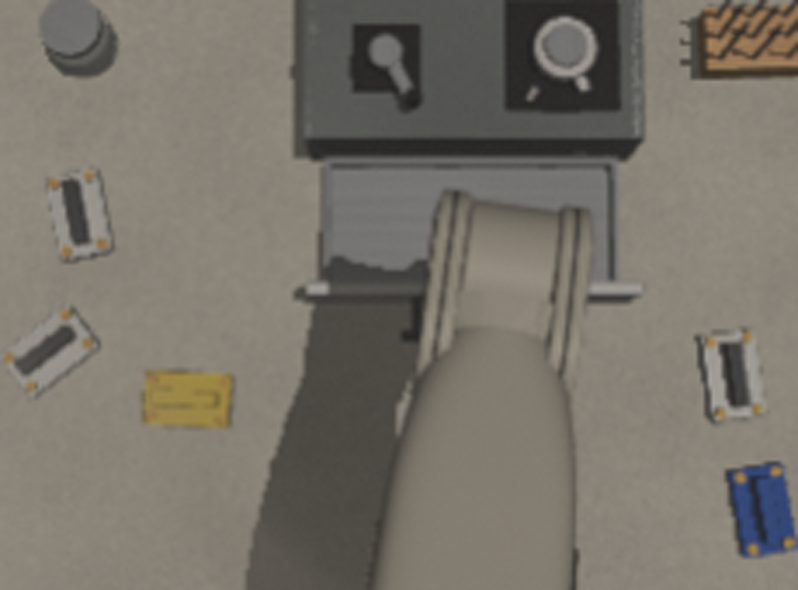

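The tray is out, with its floor visible in front of the cabinet and its panel at crop row 290. All three frames are unmoved. I'll take the right-hand frame first.

apply_moves --pt "-0.8 -0.1 0 0" --pt "-0.8 -0.1 0 0" --pt "-0.8 -0.1 0 0" --pt "-0.8 -0.1 0 0" --pt "-0.8 -0.1 0 0" --claw 0.65

```text
clock: 8.32
eef_pos: [0.4157, -0.1351, 0.1921]
tool_rot: [0.702, 0.712, -0.0, -0.0]
ft_force: [1.0, 0.5, 0.4]
grip_width: 0.0303
grasp_force: 0.0
```

apply_moves --pt "-0.8 -0.1 0 0" --pt "-0.8 -0.1 0 0" --pt "-0.8 -0.1 0 0" --pt "-0.8 -0.1 0 0" --pt "-0.8 -0.1 0 0"

```text
clock: 8.73
eef_pos: [0.4068, -0.2152, 0.1921]
tool_rot: [0.702, 0.712, -0.0, -0.0]
ft_force: [-0.2, -0.2, 0.5]
grip_width: 0.03
grasp_force: 0.0
```

apply_moves --pt "-0.8 -0.1 0 0" --pt "-0.8 -0.1 0 0" --pt "-0.8 -0.1 0 0" --pt "-0.8 -0.1 0 0" --pt "-0.8 -0.1 0 0"

```text
clock: 9.15
eef_pos: [0.398, -0.2953, 0.192]
tool_rot: [0.702, 0.712, -0.0, -0.0]
ft_force: [-0.6, -0.1, 0.1]
grip_width: 0.0298
grasp_force: 0.0
```

apply_moves --pt "0 0 0 -0.107" --pt "0 0 0 -0.107" --pt "0 0 0 -0.107" --pt "0 0 0 -0.107" --pt "0 0 0 -0.107"

```text
clock: 9.57
eef_pos: [0.3981, -0.2946, 0.1919]
tool_rot: [0.475, 0.88, -0.0, -0.0]
ft_force: [-0.2, -0.2, 0.3]
grip_width: 0.03
grasp_force: 0.0
```

apply_moves --pt "0 0 0 -0.107" --pt "0 0 0 -0.107" --pt "0 0 0 -0.107" --pt "0 0 0 -0.107" --pt "0 0 0 -0.107"

```text
clock: 9.98
eef_pos: [0.3981, -0.2945, 0.192]
tool_rot: [0.214, 0.977, 0.0, -0.0]
ft_force: [-0.2, -0.1, 0.1]
grip_width: 0.0299
grasp_force: 0.0
```

apply_moves --pt "0 0 0 -0.107" --pt "0 0 0 -0.107" --pt "0 0 0 -0.107" --pt "0 0 0 -0.107" --pt "0 0 0 -0.107"

```text
clock: 10.4
eef_pos: [0.3981, -0.2945, 0.192]
tool_rot: [-0.065, 0.998, 0.0, -0.0]
ft_force: [0.7, -0.8, 0.4]
grip_width: 0.0296
grasp_force: 0.0
```

```bash
python3 -c "
from h import *
load()
go(.3955,-.297,.046,97.3)
t=snap('top','top3.png');s=snap('scene','scene3.png')
r=lambda p,x,y,w,h,k:cv2.resize(p['image'][y:y+h,x:x+w],None,fx=k,fy=k,interpolation=cv2.INTER_CUBIC)
cv2.imwrite('pics/m3.png',np.hstack([r(t,285,130,160,120,3),r(s,225,155,105,120,3)]))
p=proj('scene',[[.3955,-.297,.042],[.425,-.297,.042]]); print(p, proj('top',[[.3955,-.297,.042]]))"
```

```text
t 10.4 pos [ 0.3981 -0.2945  0.192 ] phi 97.44 j [-0.6368  0.2678 -0.1225  1.1814 -0.0002 -0.7667] F [ 0.7173 -0.805   0.4332] w 0.0296 g 0.0
units now [ 0.1462 -0.1065  7.2995]
roll units 0.002378107677602988 then [ 0.1459 -0.1069  7.2995]
[[252.122  189.4146]
 [249.1281 193.4357]] [[422.2097 237.1737]]
```

View pics/m3.png

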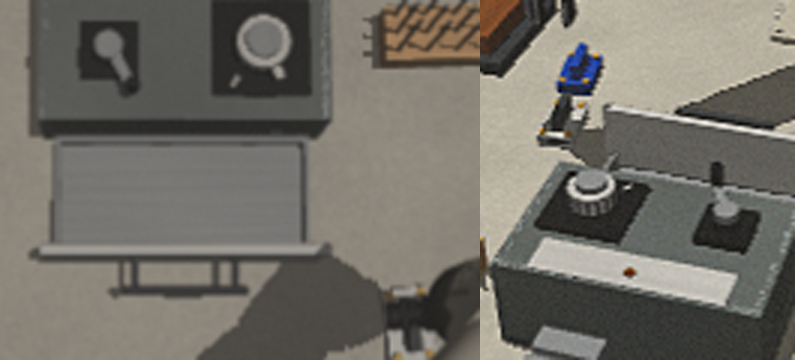

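The panel is at its outer position and the frame's bar top is at scene (252,189), as predicted. I descend and grasp.

apply_moves --pt "0.07 -0.05 0.8 0" --pt "0.07 -0.05 0.8 0" --pt "0 0 0.8 0" --pt "0 0 0.8 0" --pt "0 0 0.8 0"

```text
clock: 10.92
eef_pos: [0.3958, -0.297, 0.1116]
tool_rot: [-0.06, 0.998, -0.0, -0.0]
ft_force: [0.3, 0.9, 0.2]
grip_width: 0.0301
grasp_force: 0.0
```

apply_moves --pt "0 0 0.8 0" --pt "0 0 0.8 0" --pt "0 0 0.7 0" --pt "0 0 0.6 0" --pt "0 0 0.4 0"

```text
clock: 11.33
eef_pos: [0.3952, -0.2965, 0.045]
tool_rot: [-0.061, 0.998, 0.001, -0.001]
ft_force: [-0.5, -0.4, -0.2]
grip_width: 0.03
grasp_force: 0.0
```

apply_moves --pt "0 0 0 0" --pt "0 0 0 0" --pt "0 0 0 0" --pt "0 0 0 0" --pt "0 0 0 0" --claw 1

```text
clock: 11.75
eef_pos: [0.3965, -0.2973, 0.0471]
tool_rot: [-0.062, 0.998, -0.0, 0.0]
ft_force: [-0.3, -0.4, -1.7]
grip_width: 0.0128
grasp_force: 62.0
```

apply_moves --pt "0 0 -0.5 0" --pt "0 0 -0.8 0" --pt "0 0 -0.9 0" --pt "0 0 -0.9 0" --pt "0 0 -0.9 0"

```text
clock: 12.17
eef_pos: [0.3961, -0.297, 0.1283]
tool_rot: [-0.062, 0.998, -0.0, 0.0]
ft_force: [0.4, -0.2, -1.9]
grip_width: 0.0125
grasp_force: 62.0
```

apply_moves --pt "0 0 -0.8 0" --pt "0 0 -0.8 0" --pt "0 0 -0.8 0" --pt "0 0 -0.4 0" --pt "0 0 0 0"

```text
clock: 12.58
eef_pos: [0.3973, -0.2979, 0.1853]
tool_rot: [-0.062, 0.998, -0.002, 0.002]
ft_force: [-0.5, -1.1, -2.3]
grip_width: 0.0124
grasp_force: 62.2
```

```bash
python3 -c "
from h import *
go(.5275,-.139,.192,90.8)"
```

```text
t 12.6 pos [ 0.3973 -0.2979  0.1853] phi 97.13 j [-0.6434  0.2711 -0.1364  1.158   0.     -0.7678] F [-0.4781 -1.1162 -2.2828] w 0.0124 g 62.17766761779785
units now [-7.4439  7.0779 -0.3341]
roll units 0.10547564199263443 then [-6.6183  7.8553 -0.3341]
```

apply_moves --pt "-0.7 0.75 -0.03 0.021" --pt "-0.7 0.75 -0.03 0.021" --pt "-0.7 0.75 -0.03 0.021" --pt "-0.7 0.75 -0.03 0.021" --pt "-0.7 0.75 -0.03 0.021"

```text
clock: 13.0
eef_pos: [0.4596, -0.2157, 0.1846]
tool_rot: [-0.007, 1.0, 0.0, -0.001]
ft_force: [0.0, -0.3, -2.5]
grip_width: 0.0126
grasp_force: 62.2
```

apply_moves --pt "-0.65 0.78 -0.03 0" --pt "-0.65 0.78 -0.03 0" --pt "-0.65 0.78 -0.03 0" --pt "-0.65 0.78 -0.03 0" --pt "-0.65 0.78 -0.03 0"

```text
clock: 13.42
eef_pos: [0.5236, -0.1368, 0.1874]
tool_rot: [-0.007, 1.0, 0.0, -0.001]
ft_force: [0.2, 0.1, -1.9]
grip_width: 0.0127
grasp_force: 62.2
```

```bash
python3 -c "
from h import *
load()
go(.5275,-.139,.068,90.8)
print(onz('top',[[295,213.6],[395,213.6]],.108), onz('top',[[285+52/3,130+138/3],[285+305/3,130+142/3]],.042))"
```

```text
t 13.4 pos [ 0.5236 -0.1368  0.1874] phi 90.83 j [-0.2555  0.3592 -0.0056  1.208  -0.     -0.27  ] F [ 0.1808  0.065  -1.9087] w 0.0127 g 62.18528509140015
units now [-0.1948 -0.1151  5.9718]
roll units 0.0005236854048071393 then [-0.1949 -0.1149  5.9718]
[[ 0.4583  0.1009  0.108 ]
 [ 0.4624 -0.2016  0.108 ]] [[ 0.5858  0.0845  0.042 ]
 [ 0.585  -0.1849  0.042 ]]
```

apply_moves --pt "-0.1 -0.06 0.7 0" --pt "-0.1 -0.06 0.7 0" --pt "0 0 0.7 0" --pt "0 0 0.7 0" --pt "0 0 0.7 0"

```text
clock: 13.83
eef_pos: [0.527, -0.1398, 0.1168]
tool_rot: [-0.007, 1.0, 0.0, -0.001]
ft_force: [1.2, 0.4, -1.6]
grip_width: 0.0124
grasp_force: 62.2
```

apply_moves --pt "0 0 0.7 0" --pt "0 0 0.7 0" --pt "0 0 0.5 0" --pt "0 0 0.3 0" --pt "0 0 0.14 0"

```text
clock: 14.25
eef_pos: [0.5267, -0.1399, 0.0702]
tool_rot: [-0.007, 1.0, 0.0, -0.001]
ft_force: [-0.1, -0.4, -2.0]
grip_width: 0.0122
grasp_force: 62.2
```

```bash
python3 -c "
from h import *
go(.5275,-.139,.069,90.8)"
```

```text
t 14.2 pos [ 0.5267 -0.1399  0.0702] phi 90.83 j [-0.2596  0.4766 -0.159   0.938  -0.     -0.2741] F [-0.0898 -0.4228 -2.0276] w 0.0122 g 62.15062379837036
units now [-0.0393  0.0449  0.062 ]
roll units 0.00046455131445479007 then [-0.0393  0.0449  0.062 ]
```

apply_moves --pt "0 0 0.05 0" --pt "0 0 0 0" --pt "0 0 0 0" --pt "0 0 0 0" --pt "0 0 0 0" --claw 0.65

```text
clock: 14.67
eef_pos: [0.5284, -0.1403, 0.0716]
tool_rot: [-0.007, 1.0, -0.0, 0.001]
ft_force: [0.2, 0.5, -0.3]
grip_width: 0.0301
grasp_force: 0.0
```

apply_moves --pt "0 0 -0.6 0" --pt "0 0 -1 0" --pt "0 0 -1 0" --pt "0 0 -1 0" --pt "0 0 -1 0"

```text
clock: 15.08
eef_pos: [0.5278, -0.1402, 0.1641]
tool_rot: [-0.007, 1.0, -0.0, 0.0]
ft_force: [0.3, 0.4, -0.7]
grip_width: 0.0298
grasp_force: 0.0
```

apply_moves --pt "0 0.8 -0.3 0" --pt "0 0.9 -0.3 0" --pt "0 0.9 -0.3 0" --pt "0 0.9 -0.1 0" --pt "0 0.9 0 0"

```text
clock: 15.5
eef_pos: [0.5271, -0.0515, 0.1841]
tool_rot: [-0.007, 1.0, -0.0, 0.001]
ft_force: [1.0, 0.3, 0.3]
grip_width: 0.0301
grasp_force: 0.0
```

apply_moves --pt "0 0.9 0 0" --pt "0 0.9 0 0" --pt "0 0.9 0 0" --pt "0 0.9 0 0" --pt "0 0.9 0 0"

```text
clock: 15.92
eef_pos: [0.5252, 0.0387, 0.1833]
tool_rot: [-0.007, 1.0, 0.0, 0.001]
ft_force: [1.0, 0.2, 0.7]
grip_width: 0.0298
grasp_force: 0.0
```

apply_moves --pt "0 0.9 0 0" --pt "0 0.9 0 0" --pt "0 0.9 0 0" --pt "0 0.9 0 0" --pt "0 0.9 0 0"

```text
clock: 16.33
eef_pos: [0.5239, 0.1288, 0.1832]
tool_rot: [-0.007, 1.0, 0.0, 0.0]
ft_force: [0.2, -0.0, -0.0]
grip_width: 0.0299
grasp_force: 0.0
```

apply_moves --pt "0 0.9 0 0" --pt "0 0.9 0 0" --pt "0 0.9 0 0" --pt "0 0.9 0 0" --pt "0 0.9 0 0"

```text
clock: 16.75
eef_pos: [0.5226, 0.2188, 0.1832]
tool_rot: [-0.007, 1.0, 0.0, 0.0]
ft_force: [0.2, -0.0, 0.2]
grip_width: 0.0299
grasp_force: 0.0
```

apply_moves --pt "0 0.9 0 -0.06" --pt "0 0.9 0 -0.06" --pt "0 0.9 0 -0.06" --pt "0 0 0 -0.013" --pt "0 0 0 0"

```text
clock: 17.17
eef_pos: [0.5182, 0.2723, 0.1829]
tool_rot: [-0.109, 0.994, -0.0, 0.0]
ft_force: [0.3, 0.6, -0.4]
grip_width: 0.03
grasp_force: 0.0
```

```bash
python3 -c "
from h import *
load()
go(.537,.314,.046,102.4)
t=snap('top','top4.png');s=snap('scene','scene4.png')
r=lambda p,x,y,w,h,k:cv2.resize(p['image'][y:y+h,x:x+w],None,fx=k,fy=k,interpolation=cv2.INTER_CUBIC)
cv2.imwrite('pics/m4.png',np.vstack([r(t,205,150,200,105,4)[:,:800],np.pad(r(s,360,200,65,60,2.8),((0,0),(0,800-182),(0,0)))]))
print(proj('scene',[[.537,.314,.042]]),proj('scene',[[.4088,.337,.042]]))"
```

```text
t 17.2 pos [0.5182 0.2723 0.1829] phi 102.49 j [ 0.484   0.4456  0.1136  1.2384 -0.0004  0.2659] F [ 0.2833  0.5949 -0.4202] w 0.03 g 0.0
units now [-1.3683  1.8326  6.8455]
roll units 0.0015613535789202142 then [-1.3654  1.8348  6.8455]
[[398.1807 240.2506]] [[409.4687 219.3808]]
```

View pics/m4.png

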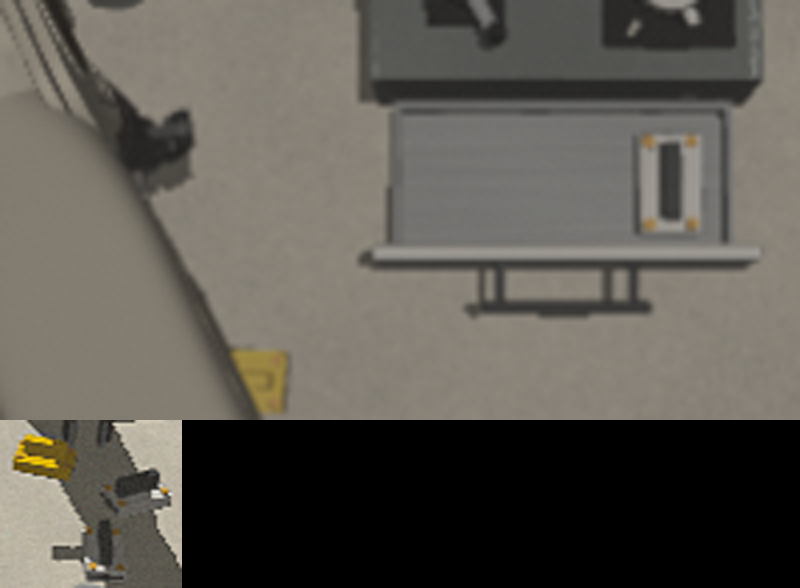

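Frame c lies flat in the right slot at crop (670,185). Frames a and b are still at scene (397,243) and (409,223). I grasp a next.

apply_moves --pt "-0.34 0.45 0.5 0" --pt "-0.34 0.45 0.5 0" --pt "-0.34 0.45 0.5 0" --pt "-0.34 0.45 0.5 0" --pt "0 0 0.5 0"

```text
clock: 17.68
eef_pos: [0.538, 0.3147, 0.1307]
tool_rot: [-0.109, 0.994, 0.0, 0.0]
ft_force: [0.1, -0.1, 0.9]
grip_width: 0.0301
grasp_force: 0.0
```

apply_moves --pt "0 0 0 0" --pt "0 0 0 0" --pt "0 0 0.5 0" --pt "0 0 0.5 0" --pt "0 0 0.5 0"

```text
clock: 18.1
eef_pos: [0.5373, 0.3123, 0.1023]
tool_rot: [-0.108, 0.994, 0.0, 0.0]
ft_force: [0.2, -1.0, -0.4]
grip_width: 0.0298
grasp_force: 0.0
```

```bash
python3 -c "
from h import *
go(.537,.314,.046,102.4)"
```

```text
t 18.1 pos [0.5373 0.3123 0.1023] phi 102.39 j [ 0.5266  0.575   0.1069  1.1018 -0.0001  0.3104] F [ 0.2445 -1.0357 -0.4184] w 0.0298 g 0.0
units now [-0.0021  0.0843  2.8146]
roll units -0.00020890342282532022 then [-0.0022  0.0843  2.8146]
```

apply_moves --pt "0 0.08 0.6 0" --pt "0 0 0.6 0" --pt "0 0 0.6 0" --pt "0 0 0.6 0" --pt "0 0 0.4 0"

```text
clock: 18.52
eef_pos: [0.5359, 0.3134, 0.0447]
tool_rot: [-0.108, 0.994, -0.001, -0.001]
ft_force: [0.3, 0.8, 0.4]
grip_width: 0.0299
grasp_force: 0.0
```

apply_moves --pt "0 0 0 0" --pt "0 0 0 0" --pt "0 0 0 0" --pt "0 0 0 0" --pt "0 0 0 0" --claw 1

```text
clock: 18.93
eef_pos: [0.5371, 0.3143, 0.0471]
tool_rot: [-0.108, 0.994, 0.0, 0.0]
ft_force: [-0.6, 0.2, -2.4]
grip_width: 0.0123
grasp_force: 62.1
```

apply_moves --pt "0 0 -0.5 0" --pt "0 0 -0.8 0" --pt "0 0 -0.9 0" --pt "0 0 -0.9 0" --pt "0 0 -0.9 0"

```text
clock: 19.35
eef_pos: [0.5369, 0.3142, 0.1285]
tool_rot: [-0.108, 0.994, 0.0, 0.0]
ft_force: [0.4, 0.2, -3.1]
grip_width: 0.0125
grasp_force: 62.1
```

apply_moves --pt "0 0 -0.8 0" --pt "0 0 -0.8 0" --pt "0 0 -0.8 0" --pt "0 0 -0.6 0" --pt "0 0 0 0"

```text
clock: 19.77
eef_pos: [0.5385, 0.3151, 0.1913]
tool_rot: [-0.108, 0.994, 0.001, 0.003]
ft_force: [1.0, 0.5, -2.0]
grip_width: 0.0123
grasp_force: 62.2
```

```bash
python3 -c "
from h import *
go(.5275,.031,.19,90.8)"
```

```text
t 19.8 pos [0.5385 0.3151 0.1913] phi 102.41 j [ 0.5294  0.5121  0.2425  1.2939 -0.      0.3128] F [ 0.9663  0.4608 -1.9923] w 0.0123 g 62.20922827720642
units now [  3.5905 -13.755    0.0654]
roll units 0.19353240319658363 then [  0.7484 -14.1962   0.0654]
```

apply_moves --pt "0 0 0 0.065" --pt "0 0 0 0.065" --pt "0 0 0 0.0635" --pt "0.1 -0.6 0 0" --pt "0.1 -0.8 0 0"

```text
clock: 20.18
eef_pos: [0.5328, 0.2868, 0.1861]
tool_rot: [-0.008, 1.0, 0.0, -0.0]
ft_force: [0.3, -0.5, -2.8]
grip_width: 0.0125
grasp_force: 62.1
```

apply_moves --pt "0.05 -0.8 0 0" --pt "0.05 -0.8 0 0" --pt "0.05 -0.8 0 0" --pt "0.05 -0.8 0 0" --pt "0.05 -0.8 0 0"

```text
clock: 20.6
eef_pos: [0.5292, 0.2045, 0.1867]
tool_rot: [-0.007, 1.0, -0.0, -0.0]
ft_force: [-0.8, 0.3, -2.5]
grip_width: 0.0125
grasp_force: 62.1
```

apply_moves --pt "0.05 -0.8 0 0" --pt "0.05 -0.8 0 0" --pt "0.05 -0.8 0 0" --pt "0.05 -0.8 0 0" --pt "0.05 -0.8 0 0"

```text
clock: 21.02
eef_pos: [0.5253, 0.1244, 0.1868]
tool_rot: [-0.007, 1.0, 0.0, 0.0]
ft_force: [-0.2, 0.2, -3.0]
grip_width: 0.0127
grasp_force: 62.1
```

apply_moves --pt "0 -0.8 0 0" --pt "0 -0.8 0 0" --pt "0 -0.8 0 0" --pt "0 -0.8 0 0" --pt "0 -0.8 0 0"

```text
clock: 21.43
eef_pos: [0.5263, 0.0444, 0.1868]
tool_rot: [-0.007, 1.0, -0.0, 0.0]
ft_force: [0.8, -0.5, -2.1]
grip_width: 0.0127
grasp_force: 62.1
```

```bash
python3 -c "
from h import *
go(.5275,.031,.0695,90.8)"
```

```text
t 21.4 pos [0.5263 0.0444 0.1868] phi 90.77 j [ 0.0842  0.3333 -0.045   1.1922 -0.      0.0707] F [ 0.8446 -0.5208 -2.1134] w 0.0127 g 62.139798402786255
units now [-0.0506 -0.6708  5.8671]
roll units -0.0004578805631690367 then [-0.0503 -0.6708  5.8671]
```

apply_moves --pt "-0.05 -0.67 0 0" --pt "0 0 0.7 0" --pt "0 0 0.7 0" --pt "0 0 0.7 0" --pt "0 0 0.7 0"

```text
clock: 21.85
eef_pos: [0.5276, 0.0315, 0.1304]
tool_rot: [-0.006, 1.0, 0.0, 0.0]
ft_force: [0.4, 0.7, -2.6]
grip_width: 0.0127
grasp_force: 62.2
```

apply_moves --pt "0 0 0.7 0" --pt "0 0 0.7 0" --pt "0 0 0.7 0" --pt "0 0 0.5 0" --pt "0 0 0.43 0"

```text
clock: 22.27
eef_pos: [0.5273, 0.032, 0.0693]
tool_rot: [-0.007, 1.0, -0.0, -0.0]
ft_force: [-0.4, 0.2, -2.9]
grip_width: 0.0122
grasp_force: 62.2
```

apply_moves --pt "0 0 0 0" --pt "0 0 0 0" --pt "0 0 0 0" --pt "0 0 0 0" --pt "0 0 0 0"

```text
clock: 22.68
eef_pos: [0.5285, 0.0327, 0.071]
tool_rot: [-0.007, 1.0, 0.0, 0.001]
ft_force: [0.0, -0.1, -2.2]
grip_width: 0.0129
grasp_force: 62.1
```

apply_moves --pt "0 0 0.09 0" --pt "0 0 0 0" --pt "0 0 0 0" --pt "0 0 0 0" --pt "0 0 0 0" --claw 0.65

```text
clock: 23.1
eef_pos: [0.5281, 0.0326, 0.0686]
tool_rot: [-0.007, 1.0, 0.0, 0.0]
ft_force: [0.6, 0.6, -0.6]
grip_width: 0.0299
grasp_force: 0.0
```

apply_moves --pt "0 0 -0.6 0" --pt "0 0 -1 0" --pt "0 0 -1 0" --pt "0 0 -1 0" --pt "0 0 -1 0"

```text
clock: 23.52
eef_pos: [0.5277, 0.0326, 0.1613]
tool_rot: [-0.007, 1.0, 0.0, -0.0]
ft_force: [-0.2, 0.1, -1.0]
grip_width: 0.0298
grasp_force: 0.0
```

apply_moves --pt "0.2 0.7 -0.5 0" --pt "0.4 1 -0.5 0" --pt "0.4 1 0 0" --pt "0.4 1 0 0" --pt "0.4 1 0 0"

```text
clock: 23.93
eef_pos: [0.4903, 0.1269, 0.1808]
tool_rot: [-0.007, 1.0, 0.0, 0.0]
ft_force: [0.2, 0.4, -0.1]
grip_width: 0.0299
grasp_force: 0.0
```

apply_moves --pt "0.4 1 0 0" --pt "0.4 1 0 0" --pt "0.4 1 0 0" --pt "0.4 1 0 0" --pt "0.4 1 0 0"

```text
clock: 24.35
eef_pos: [0.4486, 0.2265, 0.1805]
tool_rot: [-0.007, 1.0, 0.0, 0.0]
ft_force: [0.9, 0.4, -0.2]
grip_width: 0.03
grasp_force: 0.0
```

apply_moves --pt "0.4 1 0 0" --pt "0.4 1 0 0" --pt "0.4 1 0 0" --pt "0.4 1 0 0" --pt "0.4 1 0 0"

```text
clock: 24.77
eef_pos: [0.4072, 0.3259, 0.1804]
tool_rot: [-0.007, 1.0, 0.0, 0.0]
ft_force: [-0.6, 0.2, -0.3]
grip_width: 0.0302
grasp_force: 0.0
```

apply_moves --pt "0 0 0 0.09" --pt "0 0 0 0.09" --pt "0 0 0 0.09" --pt "0 0 0 0.09" --pt "0 0 0 0.09"

```text
clock: 25.18
eef_pos: [0.4076, 0.3251, 0.1803]
tool_rot: [0.229, 0.973, 0.0, 0.0]
ft_force: [-0.6, -0.3, 0.4]
grip_width: 0.0297
grasp_force: 0.0
```

apply_moves --pt "0 0 0 0.09" --pt "0 0 0 0.09" --pt "0 0 0 0.09" --pt "0 0 0 0.09" --pt "0 0 0 0.062"

```text
clock: 25.6
eef_pos: [0.4077, 0.325, 0.1804]
tool_rot: [0.436, 0.9, 0.0, 0.0]
ft_force: [0.2, -0.0, 0.7]
grip_width: 0.0299
grasp_force: 0.0
```

```bash
python3 -c "
from h import *
load()
go(.4088,.337,.046,38.5)
t=snap('top','top5.png');s=snap('scene','scene5.png')
r=lambda p,x,y,w,h,k:cv2.resize(p['image'][y:y+h,x:x+w],None,fx=k,fy=k,interpolation=cv2.INTER_CUBIC)
cv2.imwrite('pics/m5.png',np.hstack([r(t,290,160,110,90,4),r(s,360,190,80,90,4)]))
print(proj('scene',[[.4088,.337,.042]]))"
```

```text
t 25.6 pos [0.4077 0.325  0.1804] phi 38.24 j [ 0.673   0.3252 -0.0743  1.1712 -0.      1.5763] F [ 0.2422 -0.0115  0.6807] w 0.0299 g 0.0
units now [0.4384 0.4165 6.719 ]
roll units -0.004285387818884109 then [0.4366 0.4185 6.719 ]
[[409.4687 219.3808]]
```

View pics/m5.png

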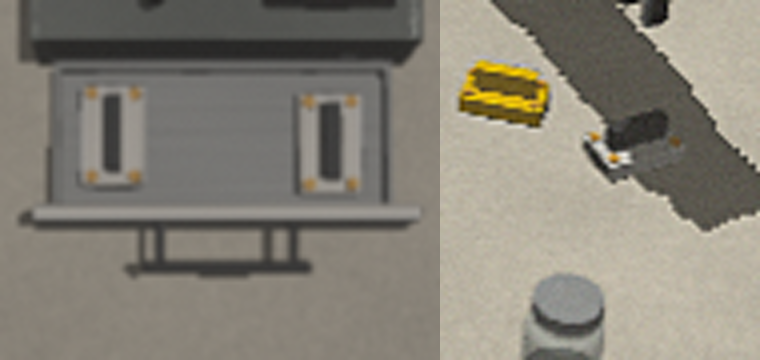

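Two frames now lie flat in the tray at crop (112,135) and (330,142). Frame b's bar is at scene (410,222), unmoved.

apply_moves --pt "0.22 0.21 0.5 0" --pt "0.22 0.21 0.6 0" --pt "0 0 0.7 0" --pt "0 0 0.7 0" --pt "0 0 0.7 0"

```text
clock: 26.12
eef_pos: [0.4086, 0.3375, 0.115]
tool_rot: [0.434, 0.901, -0.0, -0.0]
ft_force: [0.4, 0.3, -0.6]
grip_width: 0.03
grasp_force: 0.0
```

apply_moves --pt "0 0 0.7 0" --pt "0 0 0.7 0" --pt "0 0 0.7 0" --pt "0 0 0.7 0" --pt "0 0 0.7 0"

```text
clock: 26.53
eef_pos: [0.4085, 0.3373, 0.0449]
tool_rot: [0.434, 0.901, -0.0, -0.0]
ft_force: [-0.0, 0.6, 0.8]
grip_width: 0.0298
grasp_force: 0.0
```

apply_moves --pt "0 0 0 0" --pt "0 0 0 0" --pt "0 0 0 0" --pt "0 0 0 0" --pt "0 0 0 0" --claw 1

```text
clock: 26.95
eef_pos: [0.409, 0.3373, 0.0468]
tool_rot: [0.434, 0.901, 0.0, 0.0]
ft_force: [0.3, -0.9, -2.7]
grip_width: 0.0123
grasp_force: 62.2
```

apply_moves --pt "0 0 -0.5 0" --pt "0 0 -0.8 0" --pt "0 0 -0.9 0" --pt "0 0 -0.9 0" --pt "0 0 -0.9 0"

```text
clock: 27.37
eef_pos: [0.4088, 0.3371, 0.1282]
tool_rot: [0.435, 0.901, 0.0, 0.0]
ft_force: [-0.1, 0.1, -2.7]
grip_width: 0.0123
grasp_force: 62.2
```

apply_moves --pt "0 0 -0.8 0" --pt "0 0 -0.8 0" --pt "0 0 -0.8 0" --pt "0 0 -0.6 0" --pt "0 0 0 0"

```text
clock: 27.78
eef_pos: [0.4103, 0.3383, 0.1905]
tool_rot: [0.435, 0.901, 0.003, 0.001]
ft_force: [0.1, -0.7, -3.2]
grip_width: 0.0128
grasp_force: 62.5
```

```bash
python3 -c "
from h import *
go(.5275,-.0545,.19,90.8)"
```

```text
t 27.8 pos [0.4103 0.3383 0.1905] phi 38.48 j [ 0.6895  0.3325 -0.0362  1.1949  0.      1.5886] F [ 0.057  -0.69   -3.2446] w 0.0128 g 62.508054971694946
units now [-19.0199  -7.6319   0.0237]
roll units -0.8719254952386051 then [ -5.5873 -19.7177   0.0237]
```

apply_moves --pt "0 0 0 -0.087" --pt "0 0 0 -0.087" --pt "0 0 0 -0.087" --pt "0 0 0 -0.087" --pt "0 0 0 -0.087"

```text
clock: 28.2
eef_pos: [0.4084, 0.3367, 0.186]
tool_rot: [0.218, 0.976, -0.0, -0.0]
ft_force: [0.2, -0.4, -3.1]
grip_width: 0.0129
grasp_force: 62.3
```

apply_moves --pt "0 0 0 -0.087" --pt "0 0 0 -0.087" --pt "0 0 0 -0.087" --pt "0 0 0 -0.087" --pt "0 0 0 -0.089"

```text
clock: 28.62
eef_pos: [0.4084, 0.3367, 0.186]
tool_rot: [-0.009, 1.0, -0.0, -0.0]
ft_force: [0.1, -0.6, -3.4]
grip_width: 0.0124
grasp_force: 62.3
```

apply_moves --pt "-0.22 -0.79 0 0" --pt "-0.22 -0.79 0 0" --pt "-0.22 -0.79 0 0" --pt "-0.22 -0.79 0 0" --pt "-0.22 -0.79 0 0"

```text
clock: 29.03
eef_pos: [0.4316, 0.2574, 0.186]
tool_rot: [-0.007, 1.0, -0.0, -0.0]
ft_force: [-0.3, 0.3, -3.2]
grip_width: 0.0127
grasp_force: 62.3
```

apply_moves --pt "-0.22 -0.79 0 0" --pt "-0.22 -0.79 0 0" --pt "-0.22 -0.79 0 0" --pt "-0.22 -0.79 0 0" --pt "-0.22 -0.79 0 0"

```text
clock: 29.45
eef_pos: [0.4547, 0.1787, 0.1861]
tool_rot: [-0.007, 1.0, -0.0, -0.0]
ft_force: [0.9, 0.1, -2.7]
grip_width: 0.0126
grasp_force: 62.3
```

apply_moves --pt "-0.22 -0.79 0 0" --pt "-0.22 -0.79 0 0" --pt "-0.22 -0.79 0 0" --pt "-0.22 -0.79 0 0" --pt "-0.22 -0.79 0 0"

```text
clock: 29.87
eef_pos: [0.4778, 0.1001, 0.1861]
tool_rot: [-0.007, 1.0, -0.0, -0.0]
ft_force: [0.4, 1.2, -3.0]
grip_width: 0.0125
grasp_force: 62.3
```

apply_moves --pt "-0.22 -0.79 0 0" --pt "-0.22 -0.79 0 0" --pt "-0.22 -0.79 0 0" --pt "-0.22 -0.79 0 0" --pt "-0.22 -0.79 0 0"

```text
clock: 30.28
eef_pos: [0.5009, 0.0215, 0.1861]
tool_rot: [-0.007, 1.0, -0.0, -0.0]
ft_force: [-0.5, 0.4, -2.8]
grip_width: 0.0126
grasp_force: 62.3
```

apply_moves --pt "-0.22 -0.79 0 0" --pt "-0.22 -0.79 0 0" --pt "-0.22 -0.79 0 0" --pt "-0.22 -0.75 0 0" --pt "0 0 0 0"

```text
clock: 30.7
eef_pos: [0.5201, -0.0423, 0.1861]
tool_rot: [-0.005, 1.0, -0.001, 0.0]
ft_force: [0.2, -0.4, -3.3]
grip_width: 0.0132
grasp_force: 62.3
```

```bash
python3 -c "
from h import *
go(.5275,-.0545,.07,90.8)"
```

```text
t 30.7 pos [ 0.5201 -0.0423  0.1861] phi 90.62 j [-0.0804  0.3216 -0.0638  1.1848 -0.0014 -0.0912] F [ 0.1757 -0.4363 -3.3384] w 0.0132 g 62.31368064880371
units now [-0.3634 -0.614   5.8042]
roll units -0.002993846546179905 then [-0.3615 -0.6151  5.8042]
```

apply_moves --pt "-0.37 -0.62 0 0" --pt "0 0 0.7 0" --pt "0 0 0.7 0" --pt "0 0 0.7 0" --pt "0 0 0.7 0"

```text
clock: 31.12
eef_pos: [0.5274, -0.0521, 0.1297]
tool_rot: [-0.007, 1.0, 0.0, 0.0]
ft_force: [-0.3, 0.7, -3.3]
grip_width: 0.0128
grasp_force: 62.4
```

apply_moves --pt "0 0 0.7 0" --pt "0 0 0.7 0" --pt "0 0 0.7 0" --pt "0 0 0.5 0" --pt "0 0 0.38 0"

```text
clock: 31.53
eef_pos: [0.5268, -0.0519, 0.0695]
tool_rot: [-0.007, 1.0, 0.0, -0.001]
ft_force: [-0.1, 1.0, -2.9]
grip_width: 0.0126
grasp_force: 62.3
```

apply_moves --pt "0 0 0.03 0" --pt "0 0 0 0" --pt "0 0 0 0" --pt "0 0 0 0" --pt "0 0 0 0"

```text
clock: 31.95
eef_pos: [0.5279, -0.0522, 0.071]
tool_rot: [-0.007, 1.0, -0.0, 0.001]
ft_force: [-1.3, -0.2, -3.1]
grip_width: 0.0128
grasp_force: 62.3
```

apply_moves --pt "0 0 0.09 0" --pt "0 0 0 0" --pt "0 0 0 0" --pt "0 0 0 0" --pt "0 0 0 0" --claw 0.65

```text
clock: 32.37
eef_pos: [0.5275, -0.0521, 0.0686]
tool_rot: [-0.007, 1.0, -0.0, 0.0]
ft_force: [0.5, 0.1, 0.5]
grip_width: 0.0301
grasp_force: 0.0
```

apply_moves --pt "0 0 -0.6 0" --pt "0 0 -1 0" --pt "0 0 -1 0" --pt "0 0 -1 0" --pt "0 0 -1 0"

```text
clock: 32.78
eef_pos: [0.5271, -0.0521, 0.1613]
tool_rot: [-0.007, 1.0, -0.0, -0.0]
ft_force: [0.4, 0.1, -1.3]
grip_width: 0.0296
grasp_force: 0.0
```

apply_moves --pt "0 0 -1 0" --pt "0.5 0 -0.5 0.09" --pt "0 0 0 0.1" --pt "0 0 0 0.1" --pt "0 0 0 0.1" --claw 0.73

```text
clock: 33.2
eef_pos: [0.5174, -0.0523, 0.191]
tool_rot: [0.198, 0.98, 0.0, 0.001]
ft_force: [0.8, 0.2, -0.1]
grip_width: 0.0231
grasp_force: 0.0
```

apply_moves --pt "0 0 0 0.11" --pt "0 0 0 0.11" --pt "0 0 0 0.11" --pt "0 0 0 0.11" --pt "0 0 0 0.11"

```text
clock: 33.62
eef_pos: [0.5172, -0.0522, 0.1904]
tool_rot: [0.469, 0.883, 0.0, 0.0]
ft_force: [1.0, 0.2, 0.0]
grip_width: 0.023
grasp_force: 0.0
```

apply_moves --pt "0 0 0 0.11" --pt "0 0 0 0.11" --pt "0 0 0 0.11" --pt "0 0 0 0.11" --pt "0 0 0 0.12"

```text
clock: 34.03
eef_pos: [0.5172, -0.0523, 0.1904]
tool_rot: [0.704, 0.71, 0.0, 0.0]
ft_force: [-0.3, 0.5, 0.1]
grip_width: 0.0234
grasp_force: 0.0
```

```bash
python3 -c "
from h import *
load()
go(.424,-.0535,.0925,.8)
t=snap('top','top6.png');s=snap('scene','scene6.png')"
```

```text
t 34.0 pos [ 0.5172 -0.0523  0.1904] phi 0.5 j [-0.1007  0.3151 -0.0613  1.1943  0.      1.4613] F [-0.2832  0.5373  0.0663] w 0.0234 g 0.0
units now [-0.021  -4.6618  4.8948]
roll units -0.004941961090923286 then [ 0.0032 -4.6619  4.8948]
```

apply_moves --pt "1 -0.5 0 -0.005" --pt "1 -0.5 0 0" --pt "1 -0.5 0 0" --pt "1 -0.5 0 0" --pt "1 -0.5 0 0"

```text
clock: 34.55
eef_pos: [0.4648, 0.0475, 0.1904]
tool_rot: [0.699, 0.715, 0.0, 0.0]
ft_force: [0.1, -0.0, 0.3]
grip_width: 0.023
grasp_force: 0.0
```

apply_moves --pt "1 -0.5 0 0" --pt "1 -0.5 0 0" --pt "1 -0.5 0 0" --pt "1 -0.5 0 0" --pt "1 -0.16 0 0"

```text
clock: 34.97
eef_pos: [0.4187, 0.1466, 0.1904]
tool_rot: [0.699, 0.715, -0.0, -0.0]
ft_force: [0.2, -0.2, 0.8]
grip_width: 0.0231
grasp_force: 0.0
```

```bash
python3 -c "
from h import *
load()
go(.424,-.0535,.0925,.8)
t=snap('top','top7.png')
cv2.imwrite('pics/m7.png',cv2.resize(t['image'][90:290,190:450],None,fx=3,fy=3,interpolation=cv2.INTER_CUBIC))"
```

```text
t 35.0 pos [0.4187 0.1466 0.1904] phi 1.36 j [ 0.3368  0.1706 -0.2528  1.1481  0.0001  1.8838] F [ 0.2051 -0.1545  0.8222] w 0.0231 g 0.0
units now [-10.0088   0.0291   4.8965]
roll units 0.009400433042711143 then [-10.0081   0.1276   4.8965]
```

View pics/m7.png

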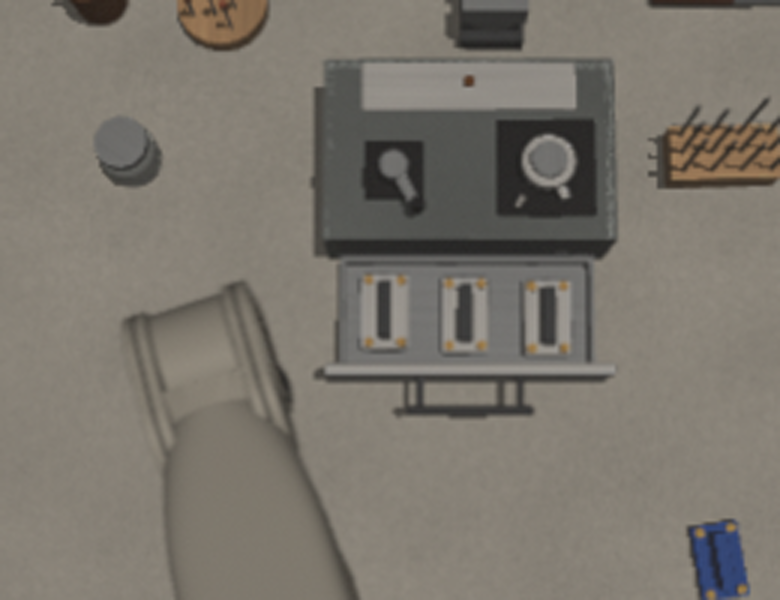

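All three frames lie flat in the tray at crop (384,310), (464,315) and (547,317). I go back to the handle and push the tray home.

apply_moves --pt "-1 0 0 0.0094" --pt "-1 0.03 0 0" --pt "-1 0.03 0 0" --pt "-1 0.03 0 0" --pt "-1 0.03 0 0"

```text
clock: 35.43
eef_pos: [0.4238, 0.0451, 0.1905]
tool_rot: [0.702, 0.712, 0.0, 0.0]
ft_force: [-0.3, 0.7, 0.1]
grip_width: 0.0234
grasp_force: 0.0
```

apply_moves --pt "-1 0 0 0" --pt "-1 0 0 0" --pt "-1 0 0 0" --pt "-1 0 0 0" --pt "-0.9 0 0 0"

```text
clock: 35.85
eef_pos: [0.4248, -0.0533, 0.1905]
tool_rot: [0.702, 0.712, 0.0, 0.0]
ft_force: [-0.2, 0.0, 0.1]
grip_width: 0.0232
grasp_force: 0.0
```

apply_moves --pt "0 0 0 0" --pt "0 0 0 0" --pt "0 0 0.5 0" --pt "0 0 0.5 0" --pt "0 0 0.5 0"

```text
clock: 36.27
eef_pos: [0.425, -0.0512, 0.1602]
tool_rot: [0.703, 0.712, 0.0, 0.0]
ft_force: [0.7, 0.5, -0.6]
grip_width: 0.0232
grasp_force: 0.0
```

```bash
python3 -c "
from h import *
load()
go(.424,-.0535,.0925,.8)"
```

```text
t 36.3 pos [ 0.425  -0.0512  0.1602] phi 0.74 j [-0.1203  0.1675 -0.3423  1.0603  0.0005  1.4376] F [ 0.7384  0.476  -0.584 ] w 0.0232 g 0.0
units now [-0.1129 -0.0503  3.3833]
roll units -0.0010005024561417978 then [-0.1128 -0.0504  3.3833]
```

apply_moves --pt "-0.1 -0.04 0.7 0" --pt "0 0 0.7 0" --pt "0 0 0.7 0" --pt "0 0 0.7 0" --pt "0 0 0.55 0"

```text
clock: 36.68
eef_pos: [0.4237, -0.053, 0.0924]
tool_rot: [0.702, 0.712, -0.0, -0.0]
ft_force: [0.1, 0.2, 0.7]
grip_width: 0.023
grasp_force: 0.0
```

apply_moves --pt "0 0 0 0" --pt "0 0 0 0" --pt "0 0 0 0" --pt "0 0 0 0" --pt "0 0 0 0" --claw 1

```text
clock: 37.1
eef_pos: [0.4246, -0.0529, 0.0922]
tool_rot: [0.703, 0.712, 0.001, -0.0]
ft_force: [6.1, 0.7, -16.8]
grip_width: 0.0083
grasp_force: 58.2
```

apply_moves --pt "0 0.15 0 0" --pt "0 0.3 0 0" --pt "0 0.4 0 0" --pt "0 0.4 0 0" --pt "0 0.4 0 0"

```text
clock: 37.52
eef_pos: [0.4533, -0.0525, 0.0921]
tool_rot: [0.703, 0.711, -0.002, -0.004]
ft_force: [-5.6, 1.4, -3.0]
grip_width: 0.0091
grasp_force: 59.6
```

apply_moves --pt "0 0.4 0 0" --pt "0 0.4 0 0" --pt "0 0.4 0 0" --pt "0 0.4 0 0" --pt "0 0.4 0 0"

```text
clock: 37.93
eef_pos: [0.4935, -0.0519, 0.0921]
tool_rot: [0.703, 0.711, -0.002, -0.004]
ft_force: [-5.8, 1.7, -3.4]
grip_width: 0.0088
grasp_force: 59.7
```

apply_moves --pt "0 0.4 0 0" --pt "0 0.4 0 0" --pt "0 0.4 0 0" --pt "0 0.4 0 0" --pt "0 0.3 0 0"

```text
clock: 38.35
eef_pos: [0.5322, -0.0514, 0.0921]
tool_rot: [0.703, 0.711, -0.002, -0.003]
ft_force: [-5.6, 3.5, -2.8]
grip_width: 0.0088
grasp_force: 59.7
```

apply_moves --pt "0 0.25 0 0" --pt "0 0.2 0 0" --pt "0 0.2 0 0" --pt "0 0.1 0 0" --pt "0 0.1 0 0"

```text
clock: 38.77
eef_pos: [0.5495, -0.0512, 0.0922]
tool_rot: [0.703, 0.711, -0.001, -0.003]
ft_force: [-4.5, 2.9, -4.5]
grip_width: 0.009
grasp_force: 59.5
```

apply_moves --pt "0 0.1 0 0" --pt "0 0.1 0 0" --pt "0 0.1 0 0" --pt "0 0 0 0" --pt "0 0 0 0"

```text
clock: 39.18
eef_pos: [0.55, -0.0511, 0.0921]
tool_rot: [0.703, 0.711, -0.005, -0.007]
ft_force: [-17.8, 2.9, 7.5]
grip_width: 0.0089
grasp_force: 60.9
```

apply_moves --pt "0 -0.2 0 0" --pt "0 0 0 0" --pt "0 0 0 0" --pt "0 0 0 0" --pt "0 0 0 0"

```text
clock: 39.6
eef_pos: [0.5498, -0.0511, 0.0921]
tool_rot: [0.703, 0.711, -0.002, -0.004]
ft_force: [-8.6, 3.8, -1.8]
grip_width: 0.0092
grasp_force: 60.1
```

apply_moves --pt "0 0 0 0" --pt "0 0 0 0" --pt "0 0 0 0" --pt "0 0 0 0" --pt "0 0 0 0" --claw 0.73

```text
clock: 40.02
eef_pos: [0.555, -0.0529, 0.0941]
tool_rot: [0.704, 0.711, 0.001, 0.001]
ft_force: [-0.1, -0.9, 0.2]
grip_width: 0.0229
grasp_force: 0.0
```

apply_moves --pt "0 0 -1 0" --pt "0 0 -1 0" --pt "0 0 -1 0" --pt "0 0 -1 0" --pt "0 0 -1 0"

```text
clock: 40.43
eef_pos: [0.5543, -0.0529, 0.1947]
tool_rot: [0.704, 0.711, 0.0, 0.0]
ft_force: [-0.0, 0.4, -0.5]
grip_width: 0.0231
grasp_force: 0.0
```

apply_moves --pt "0 0 -0.8 -0.105" --pt "0 0 -0.8 -0.105" --pt "0 0 0 -0.105" --pt "0 0 0 -0.105" --pt "0 0 0 -0.105"

```text
clock: 40.85
eef_pos: [0.5546, -0.0529, 0.2263]
tool_rot: [0.482, 0.876, 0.0, 0.001]
ft_force: [0.1, -0.0, 0.4]
grip_width: 0.0229
grasp_force: 0.0
```

apply_moves --pt "0 0 0 -0.106" --pt "0 0 0 -0.106" --pt "0 0 0 -0.106" --pt "0 0 0 -0.106" --pt "0 0 0 -0.106" --claw 0.1

```text
clock: 41.27
eef_pos: [0.5543, -0.0529, 0.2257]
tool_rot: [0.223, 0.975, 0.0, 0.001]
ft_force: [-0.3, 0.3, -0.9]
grip_width: 0.0766
grasp_force: 0.0
```

apply_moves --pt "0 0 0 -0.106" --pt "0 0 0 -0.106" --pt "0 0 0 -0.106" --pt "0 0 0 -0.106" --pt "0 0 0 -0.106"

```text
clock: 41.68
eef_pos: [0.5543, -0.0529, 0.2257]
tool_rot: [-0.052, 0.999, -0.0, 0.0]
ft_force: [0.3, 0.6, -0.6]
grip_width: 0.077
grasp_force: 0.0
```

apply_moves --pt "0 0 0 -0.106" --pt "0 0 0 -0.106" --pt "0 0 0 -0.106" --pt "0 0 0 -0.106" --pt "0 0 0 -0.106"

```text
clock: 42.1
eef_pos: [0.5543, -0.0529, 0.2257]
tool_rot: [-0.324, 0.946, -0.0, 0.0]
ft_force: [0.3, 0.1, -0.8]
grip_width: 0.0768
grasp_force: 0.0
```

```bash
python3 -c "
from h import *
load()
go(.67,-.1306,.153,128)
snap('top','top8.png')
c=snap('scene','scene8.png');cv2.imwrite('pics/m8.png',cv2.resize(c['image'][190:290,215:345],None,fx=6,fy=6,interpolation=cv2.INTER_CUBIC))"
```

```text
t 42.1 pos [ 0.5543 -0.0529  0.2257] phi 127.79 j [-0.0951  0.3651  0.1051  1.3098 -0.0001 -0.7546] F [ 0.3241  0.0668 -0.8198] w 0.0768 g 0.0
units now [-2.1913 -6.6148  3.6342]
roll units -0.0035366565669545953 then [-2.1668 -6.6229  3.6342]
```

View pics/m8.png

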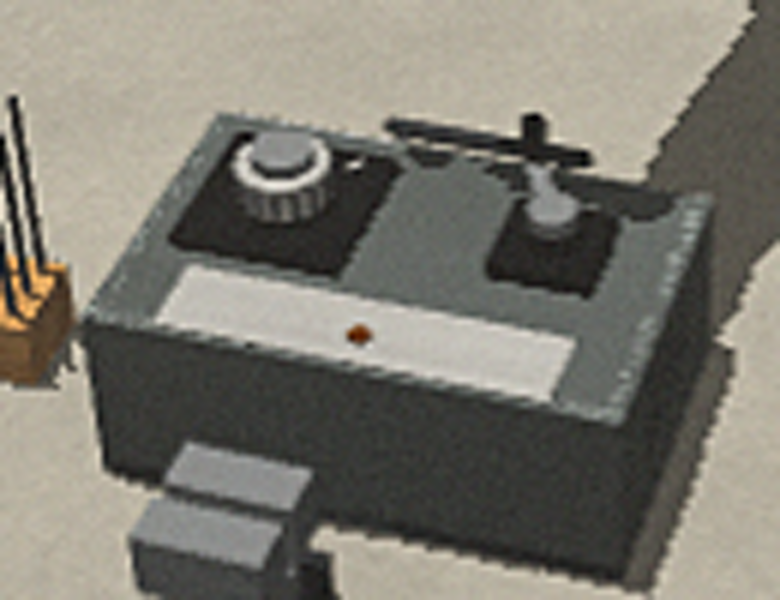

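The tray is home: the handle's ends are back at scene (280) and (313). The collar's ring top is at scene (262,216).

apply_moves --pt "-0.22 -0.66 0 -0.0035" --pt "-0.22 -0.66 0 0" --pt "-0.22 -0.66 0 0" --pt "-0.22 -0.66 0 0" --pt "-0.22 -0.66 0 0"

```text
clock: 42.62
eef_pos: [0.6124, -0.092, 0.2255]
tool_rot: [-0.321, 0.947, -0.0, 0.0]
ft_force: [1.4, -0.4, -0.4]
grip_width: 0.0771
grasp_force: 0.0
```

apply_moves --pt "-0.22 -0.66 0 0" --pt "-0.22 -0.66 0 0" --pt "-0.22 -0.66 0 0" --pt "-0.22 -0.66 0 0" --pt "-0.21 -0.66 0 0"

```text
clock: 43.03
eef_pos: [0.67, -0.131, 0.2254]
tool_rot: [-0.321, 0.947, -0.0, 0.0]
ft_force: [-0.3, 0.6, -0.6]
grip_width: 0.0769
grasp_force: 0.0
```

apply_moves --pt "0 0 0 0" --pt "0 0 0 0" --pt "0 0 0.3 0" --pt "0 0 0.3 0" --pt "0 0 0 0"

```text
clock: 43.45
eef_pos: [0.668, -0.1298, 0.2116]
tool_rot: [-0.323, 0.946, 0.001, -0.001]
ft_force: [-0.3, -0.3, -0.5]
grip_width: 0.0767
grasp_force: 0.0
```

```bash
python3 -c "
from h import *
load()
go(.67,-.1306,.153,128)
T=lambda u,v:px(u,v,7,290,100)
print(tri([261.7,216.2],T(581,304)))"
```

```text
t 43.5 pos [ 0.668  -0.1298  0.2116] phi 127.68 j [-0.192   0.6351  0.5037  1.4425  0.0001 -0.8497] F [-0.2793 -0.3178 -0.5035] w 0.0767 g 0.0
units now [-0.0546 -0.0902  2.9298]
roll units -0.005297956923068862 then [-0.0541 -0.0905  2.9298]
[ 0.6703 -0.1305  0.1481]
```

apply_moves --pt "-0.05 -0.09 0.5 -0.005" --pt "0 0 0.5 0" --pt "0 0 0.5 0" --pt "0 0 0.4 0" --pt "0 0 0.3 0"

```text
clock: 43.87
eef_pos: [0.6704, -0.1311, 0.1672]
tool_rot: [-0.325, 0.946, 0.001, -0.001]
ft_force: [-0.6, 0.3, 0.8]
grip_width: 0.0766
grasp_force: 0.0
```

apply_moves --pt "0 0 0.3 0" --pt "0 0 0.3 0" --pt "0 0 0.13 0" --pt "0 0 0 0" --pt "0 0 0 0"

```text
clock: 44.28
eef_pos: [0.6713, -0.1313, 0.1548]
tool_rot: [-0.325, 0.946, -0.0, 0.0]
ft_force: [-0.8, 0.6, -0.2]
grip_width: 0.0768
grasp_force: 0.0
```

apply_moves --pt "0 0 0 0" --pt "0 0 0 0" --pt "0 0 0 0" --pt "0 0 0 0" --pt "0 0 0 0" --claw 1

```text
clock: 44.7
eef_pos: [0.6712, -0.1308, 0.156]
tool_rot: [-0.326, 0.946, 0.0, 0.001]
ft_force: [-2.6, 2.1, 5.5]
grip_width: 0.0515
grasp_force: 63.6
```

apply_moves --pt "0 0 0 0.07" --pt "0 0 0 0.08" --pt "0 0 0 0.08" --pt "0 0 0 0.08" --pt "0 0 0 0.08"

```text
clock: 45.12
eef_pos: [0.6712, -0.1308, 0.156]
tool_rot: [-0.125, 0.992, 0.0, 0.001]
ft_force: [-2.3, 1.6, 6.1]
grip_width: 0.0517
grasp_force: 63.7
```

apply_moves --pt "0 0 0 0.08" --pt "0 0 0 0.08" --pt "0 0 0 0.08" --pt "0 0 0 0.08" --pt "0 0 0 0.08"

```text
clock: 45.53
eef_pos: [0.6712, -0.1309, 0.156]
tool_rot: [0.084, 0.996, 0.0, 0.0]
ft_force: [-2.9, 1.1, 5.5]
grip_width: 0.0517
grasp_force: 63.8
```

apply_moves --pt "0 0 0 0.08" --pt "0 0 0 0.08" --pt "0 0 0 0.08" --pt "0 0 0 0.08" --pt "0 0 0 0.08"

```text
clock: 45.95
eef_pos: [0.6738, -0.1327, 0.156]
tool_rot: [0.289, 0.957, -0.001, 0.004]
ft_force: [2.2, -2.6, 2.1]
grip_width: 0.0516
grasp_force: 65.6
```

```bash
python3 -c "
from h import *
go(.6712,-.1308,.156,53.5)
print(bot.get_obs()['ft_torque'])"
```

```text
t 46.0 pos [ 0.6738 -0.1327  0.156 ] phi 56.44 j [-0.1932  0.6619  0.4071  1.3088 -0.0028  0.3925] F [ 2.2227 -2.557   2.0875] w 0.0516 g 65.5821168422699
units now [0.1597 0.0054 0.0025]
roll units 0.04896562293534761 then [ 0.1598 -0.0028  0.0025]
[-0.6385 -0.1307  0.3637]
```

apply_moves --pt "0 0 0 0.03" --pt "0 0 0 0.03" --pt "0 0 0 0.03" --pt "0 0 0 0" --pt "0 0 0 0"

```text
clock: 46.37
eef_pos: [0.6753, -0.1343, 0.1562]
tool_rot: [0.332, 0.943, -0.001, 0.006]
ft_force: [7.8, -5.9, -0.3]
grip_width: 0.0512
grasp_force: 64.5
```

```bash
python3 -c "
from h import *
go(.6712,-.1308,.156,53.5)
print(bot.get_obs()['ft_torque'])
c=snap('scene','s9.png');t=snap('top','t9.png')"
```

```text
t 46.4 pos [ 0.6753 -0.1343  0.1562] phi 51.17 j [-0.1945  0.6628  0.4089  1.3061 -0.0043  0.4831] F [ 7.8089 -5.8956 -0.259 ] w 0.0512 g 64.52902436256409
units now [0.2701 0.0066 0.008 ]
roll units -0.03879022757505055 then [0.2696 0.0175 0.008 ]
[-1.3999 -1.7404  0.3638]
```

apply_moves --pt "0 0 0 0" --pt "0 0 0 0" --pt "0 0 0 0" --pt "0 0 0 0" --pt "0 0 0 0" --claw 0.1

```text
clock: 46.88
eef_pos: [0.671, -0.1311, 0.1545]
tool_rot: [0.332, 0.943, -0.0, -0.0]
ft_force: [-0.2, 0.0, 0.2]
grip_width: 0.0767
grasp_force: 0.0
```

apply_moves --pt "0 0 -0.5 0" --pt "0 0 -0.8 0" --pt "0 0 -0.8 0" --pt "0 0 -0.8 0" --pt "0 0 -0.8 0"

```text
clock: 47.3
eef_pos: [0.6712, -0.1312, 0.2304]
tool_rot: [0.332, 0.943, 0.0, 0.0]
ft_force: [-0.1, -0.1, 0.7]
grip_width: 0.0764
grasp_force: 0.0
```

```bash
python3 -c "
from h import *
load()
go(.55,.05,.3)"
```

```text
t 47.3 pos [ 0.6712 -0.1312  0.2304] phi 51.2 j [-0.193   0.6357  0.5531  1.4875 -0.      0.4843] F [-0.1212 -0.0885  0.71  ] w 0.0764 g 0.0
units now [10.3988  3.2621 -3.4786]
```

apply_moves --pt "0.7 0.22 0 0" --pt "0.7 0.22 0 0" --pt "0.7 0.22 0 0" --pt "0.7 0.22 0 0" --pt "0.7 0.22 0 0" --claw 1

```text
clock: 47.72
eef_pos: [0.6301, -0.0697, 0.2297]
tool_rot: [0.332, 0.943, 0.0, 0.0]
ft_force: [-0.5, -0.9, -0.7]
grip_width: 0.0161
grasp_force: 0.0
```

apply_moves --pt "0.7 0.22 0 0" --pt "0.7 0.22 0 0" --pt "0.7 0.22 0 0" --pt "0.7 0.22 0 0" --pt "0.7 0.22 0 0"

```text
clock: 48.13
eef_pos: [0.5894, -0.0086, 0.2297]
tool_rot: [0.332, 0.943, 0.0, 0.0]
ft_force: [0.1, -0.5, 0.4]
grip_width: 0.0
grasp_force: 0.0
```

apply_moves --pt "0.7 0.22 0 0" --pt "0.7 0.22 0 0" --pt "0.7 0.22 0 0" --pt "0.7 0.22 0 0" --pt "0.6 0.18 0 0"

```text
clock: 48.55
eef_pos: [0.5492, 0.0511, 0.229]
tool_rot: [0.332, 0.943, 0.0, 0.0]
ft_force: [0.2, 0.1, 0.2]
grip_width: 0.0003
grasp_force: 0.0
```

apply_moves --pt "0 0 0 0.084" --pt "0 0 0 0.084" --pt "0 0 0 0.084" --pt "0 0 0 0.084" --pt "0 0 0 0.084"

```text
clock: 48.97
eef_pos: [0.5497, 0.0504, 0.2288]
tool_rot: [0.532, 0.847, -0.0, 0.0]
ft_force: [-0.5, 0.4, 0.2]
grip_width: 0.0003
grasp_force: 0.0
```

apply_moves --pt "0 0 0 0.084" --pt "0 0 0 0.084" --pt "0 0 0 0.084" --pt "0 0 0 0.084" --pt "0 0 0 0.084"

```text
clock: 49.38
eef_pos: [0.5497, 0.0504, 0.2287]
tool_rot: [0.704, 0.71, -0.0, 0.0]
ft_force: [0.4, -0.1, -1.0]
grip_width: 0.0001
grasp_force: 0.0
```

```bash
python3 -c "
from h import *
load()
go(.617,-.032,.225,.8)
t=snap('top','t10.png');s=snap('scene','s10.png')
r=lambda p,x,y,w,h,k:cv2.resize(p['image'][y:y+h,x:x+w],None,fx=k,fy=k,interpolation=cv2.INTER_CUBIC)
cv2.imwrite('pics/m10.png',np.hstack([r(t,340,100,62,100,6),r(s,235,190,70,100,6)]))"
```

```text
t 49.4 pos [0.5497 0.0504 0.2287] phi 0.55 j [ 0.0914  0.3549  0.0983  1.3142 -0.      1.6527] F [ 0.3863 -0.1474 -0.9726] w 0.0001 g 0.0
units now [-4.1507  3.324   0.1875]
roll units -0.004236455203962682 then [-4.1655  3.3055  0.1875]
```

View pics/m10.png

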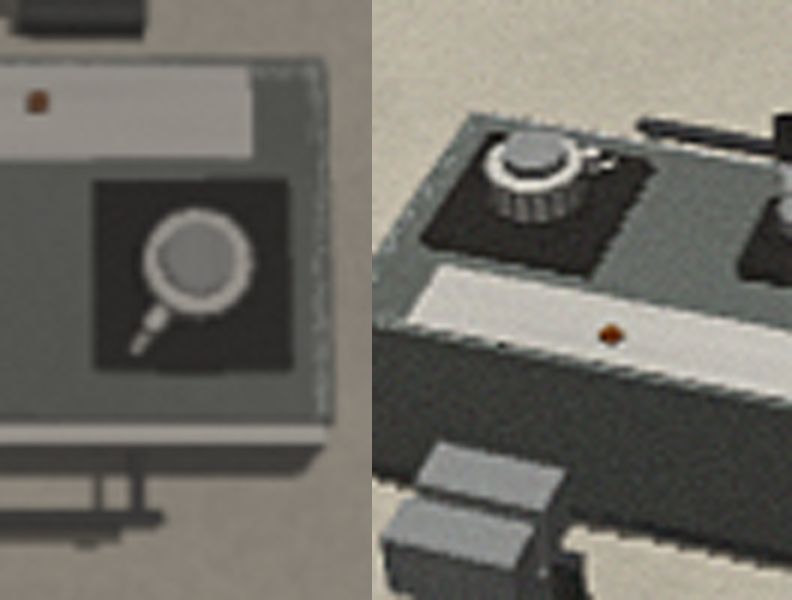

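The collar's lug is in line with the white line at crop (145,330), and the tray is still home. Now the lever.

apply_moves --pt "-0.83 0.66 0 -0.004" --pt "-0.83 0.66 0 0" --pt "-0.83 0.66 0 0" --pt "-0.83 0.66 0 0" --pt "-0.83 0.66 0 0"

```text
clock: 49.9
eef_pos: [0.6179, -0.0323, 0.2288]
tool_rot: [0.7, 0.714, 0.0, 0.0]
ft_force: [0.3, -0.3, 0.2]
grip_width: 0.0001
grasp_force: 0.0
```

apply_moves --pt "0 0 0 0" --pt "0 0 0.5 0" --pt "0 0 0.5 0" --pt "0 0 0.5 0" --pt "0 0 0 0"

```text
clock: 50.32
eef_pos: [0.6151, -0.031, 0.1952]
tool_rot: [0.7, 0.714, -0.002, -0.002]
ft_force: [-0.3, -0.5, -0.8]
grip_width: -0.0
grasp_force: 0.0
```

```bash
python3 -c "
from h import *
load()
go(.617,-.032,.172,.8)"
```

```text
t 50.3 pos [ 0.6151 -0.031   0.1952] phi 1.12 j [-0.0504  0.5042  0.2399  1.3127  0.0001  1.5008] F [-0.3295 -0.4967 -0.7917] w -0.0 g 0.0
units now [-0.0521  0.0956  1.1598]
roll units 0.005341863417509529 then [-0.0515  0.0959  1.1598]
```

apply_moves --pt "0 0.09 0.4 0" --pt "0 0 0.4 0" --pt "0 0 0.36 0" --pt "0 0 0 0" --pt "0 0 0 0"

```text
clock: 50.73
eef_pos: [0.6188, -0.0318, 0.1748]
tool_rot: [0.701, 0.713, -0.0, -0.001]
ft_force: [-0.1, -0.3, 0.3]
grip_width: 0.0
grasp_force: 0.0
```

apply_moves --pt "0.28 0 0 0" --pt "0.28 0 0 0" --pt "0.28 0 0 0" --pt "0.28 0 0 0" --pt "0.28 0 0 0"

```text
clock: 51.15
eef_pos: [0.6177, -0.0043, 0.1753]
tool_rot: [0.701, 0.713, -0.001, -0.0]
ft_force: [-3.1, -3.7, -0.5]
grip_width: 0.0001
grasp_force: 1.9
```

apply_moves --pt "0.28 0 0 0" --pt "0.28 0 0 0" --pt "0.28 0 0 0" --pt "0.28 0 0 0" --pt "0.28 0 0 0"

```text
clock: 51.57
eef_pos: [0.6192, 0.0242, 0.1756]
tool_rot: [0.701, 0.713, 0.0, 0.001]
ft_force: [3.2, -5.6, -2.7]
grip_width: -0.0001
grasp_force: 2.8
```

apply_moves --pt "0.1 0 0 0" --pt "0.1 0 0 0" --pt "0.1 0 0 0" --pt "0 0 0 0" --pt "0 0 0 0"

```text
clock: 51.98
eef_pos: [0.6202, 0.0294, 0.1758]
tool_rot: [0.701, 0.713, 0.001, 0.002]
ft_force: [3.7, -5.9, -1.3]
grip_width: -0.0
grasp_force: 3.1
```

apply_moves --pt "0.08 0 0 0" --pt "0.08 0 0 0" --pt "0.08 0 0 0" --pt "0 0 0 0" --pt "0 0 0 0"

```text
clock: 52.4
eef_pos: [0.6203, 0.0307, 0.1759]
tool_rot: [0.702, 0.712, -0.001, 0.005]
ft_force: [3.9, -14.8, -2.2]
grip_width: -0.0001
grasp_force: 7.2
```

apply_moves --pt "0.05 0 0 0" --pt "0.05 0 0 0" --pt "0 0 0 0" --pt "0 0 0 0" --pt "0 0 0 0"

```text
clock: 52.82
eef_pos: [0.6203, 0.031, 0.1759]
tool_rot: [0.703, 0.712, -0.002, 0.006]
ft_force: [4.2, -17.5, -1.7]
grip_width: -0.0
grasp_force: 9.1
```

apply_moves --pt "-0.7 0 0 0" --pt "-0.7 0 0 0" --pt "-0.7 0 0 0" --pt "-0.7 0 0 0" --pt "-0.7 0 0 0"

```text
clock: 53.23
eef_pos: [0.6195, -0.0334, 0.1757]
tool_rot: [0.7, 0.714, 0.001, -0.0]
ft_force: [-0.4, 0.3, 0.9]
grip_width: -0.0002
grasp_force: 0.0
```

apply_moves --pt "-0.4 0 0 0" --pt "0 0 -0.5 0" --pt "0 0 -0.9 0" --pt "0 0 -0.9 0" --pt "0 0 -0.9 0"

```text
clock: 53.65
eef_pos: [0.6193, -0.0404, 0.2408]
tool_rot: [0.701, 0.714, 0.0, -0.0]
ft_force: [0.2, -0.9, -0.2]
grip_width: -0.0002
grasp_force: 0.0
```

apply_moves --pt "0 -1 -0.3 0" --pt "0 -1 0 0" --pt "0 -1 0 0" --pt "0 -1 0 0" --pt "0 -1 0 0"

```text
clock: 54.07
eef_pos: [0.5186, -0.0421, 0.2464]
tool_rot: [0.7, 0.714, 0.001, 0.0]
ft_force: [-0.4, 0.4, 0.1]
grip_width: -0.0001
grasp_force: 0.0
```

apply_moves --pt "0 -1 0 0" --pt "0 -1 0 0" --pt "0 -1 0 0" --pt "0 -1 0 0" --pt "0 -1 0 0"

```text
clock: 54.48
eef_pos: [0.4186, -0.044, 0.2464]
tool_rot: [0.7, 0.714, 0.001, 0.0]
ft_force: [0.5, 0.3, -0.1]
grip_width: -0.0003
grasp_force: 0.0
```

```bash
python3 -c "
from h import *
load()
go(.617,-.032,.172,.8)
t=snap('top','t11.png');s=snap('scene','s11.png')
r=lambda p,x,y,w,h,k:cv2.resize(p['image'][y:y+h,x:x+w],None,fx=k,fy=k,interpolation=cv2.INTER_CUBIC)
cv2.imwrite('pics/m11.png',np.hstack([r(t,285,95,120,110,3.3),r(s,225,190,115,110,3.3)]))"
```

```text
t 54.5 pos [ 0.4186 -0.044   0.2464] phi 1.09 j [-0.1054  0.0868 -0.1995  1.2833  0.0011  1.4464] F [ 0.5342  0.3258 -0.1134] w -0.0003 g 0.0
units now [0.41   9.9278 3.72  ]
roll units 0.004808597560239273 then [0.46   9.9256 3.72  ]
```

View pics/m11.png

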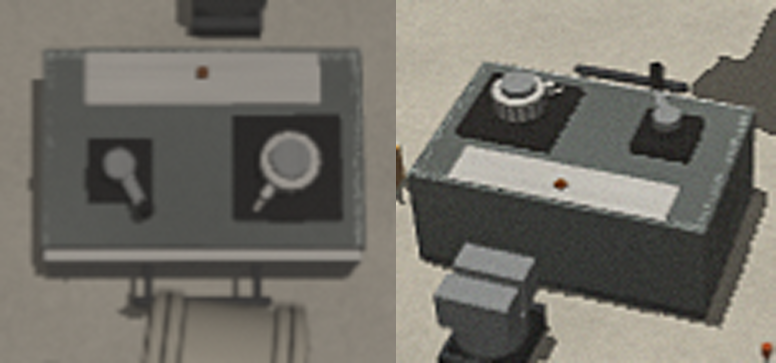

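The lever is back at rest, the collar sits on its locked mark, and the tray is home. The robot is clear, so I hand in.

```bash
python3 -c "
from workcell import bot
print(bot.job_done())"
```

```text
the job is handed in; nothing more can be done
None
```

The job is handed in: all three mould frames lie flat in the tray, which is pushed fully home; the collar is turned to its locked mark, and the start lever was then swung to its stop and has sprung back.

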